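# Change the soap cartridges and zero the use counter

### The arm

A 6-joint arm with a two-finger parallel gripper is mounted at the origin on the work surface. World frame = base frame: x ahead of the robot, y to its left, z up, the work surface at z = 0. Lengths are in m, angles in rad, forces in N, time in s.
With the tool pointing down it reaches from about 0.35 to 0.725 m from the base axis. Payload 6 kg.
Tool frame: the origin (TCP) lies where the fingers leave the gripper's body, on its centre line; the fingertips stand 73 mm ahead of it and the grasp point (between the pads) lies 54 mm ahead of it (bot.tip_extent is the distance from the TCP to the fingertips, in m); z points along the fingers, y is the line along which they close (so a half turn about z gives the same grasp; the last joint's range is limited). The gripper opens to 85 mm and grips with 20 to 120 N. Pads are 22 mm wide; open, the fingers measure 114 mm over their backs; the gripper's body (76 mm by 85 mm) begins 54 mm behind the grasp point. The pads swing forward as they close: fully open they stand 13 mm farther back than shut.
Start: joints at [1.485, 0.04, 0.085, 0, -1.615, -0.334], TCP at [0.245, 0.548, 0.304] pointing down, gripper open.
Joint ranges: [-2.56, 2.56], [-1.29, 2.01], [-1.08, 1.49], [-3.29, 1.98], [-2.81, -0.18], [-2.99, 2.99]. Speed limits (rad/s): [2.57, 2.57, 3.01, 3.14, 3.14, 3.14].

### API

Orientations are given as [roll, pitch, yaw] about the fixed x, y, z axes, in that order (R = Rz(yaw) Ry(pitch) Rx(roll)).
In Python, from bench import bot, cams gives the robot as it stands.
- The arm moves only by the tool drive_tool, never from a script. Its argument "deltas" is a list that holds one entry, the list of rows, each a list of 5 numbers: the shift along the tool's x, y, z in m, then the turn about the tool's z in rad, then the opening, from -1 (shut) to 1 (fully open). In form: [[[tx, ty, tz, spin, gripper], ...]]. A call has exactly 5 rows; each row is the pose to reach, as a shift and turn from the pose commanded when the call began, along the tool's axes at that moment; what a row does not reach only later rows make up. A row lasts 1/12 s, in which the tool goes at most 41.7 mm and 7.16 degrees, less where a joint would pass 70% of its speed; a pose out of reach is approached as far as the arm can. A call with a gripper value outside its range is refused whole. The fingers move at their own pace and stop on an object; the grip force is fixed at half the most. Time passes only in rows, so rows that repeat a pose let the fingers close, or fill a call up. It gives the time, the measured TCP pose, the force, the opening and the grip force at its end, in the units of the state.
- bot.get_obs(): the state, without advancing time (a new reading comes with each control period).
- cams.snapshot(name): name is "scene" or "top" or "wrist"; returns a dict with "color" (384x512x3 uint8, red, green, blue), "z_map" (384x512 float32, m along the optical axis (not along the pixel's ray), 0 where there is no reading), "intrinsics" (3x3 intrinsics, pixels), "position" and "orientation" of the camera in the world. Camera axes: x right, y up, looking along -z (the intrinsics and any distortion apply to the point x, -y, -z); pixel columns grow to the right and rows downward; lengths in m; the calibration is good to about 2 mm. A picture is of the moment at which its call begins.
- bot.job_done(): hands the job in; it is judged then, once.
The state is a dict: "t": time; "q": joint angles; "joint_velocities": joint speeds; "effort": joint torques, N m; "tcp_pos": TCP position; "tcp_rot": TCP orientation; "wrist_force": force on the tool from outside, world axes, zero at the start; "wrist_torque": the same for the moment, N m; "gripper_width": finger opening in m; "grasp_force": force on a finger pad.
Only numpy, scipy, OpenCV 4.12 (cv2) and the standard library are available. Lean on these libraries where they do the work, as an engineer would, in place of code of your own. Each camera call takes 0.05 s, during which the arm holds its last target. There are 200 camera calls.

### The job

The soap dispenser's refill station is due for service: before touching anything else turn its rotary switch fully off, then move the empty clear cartridges from the magazine to lie flat in the bamboo tray, lay every full cartridge flat in a bay of the magazine with its nozzle out over the low lip, and turn the counter's reset knob all the way back to its zero stop. Only when all of that is done turn the switch fully on again; handle no cartridge and no counter while the switch is on, and leave the coaster, opener, wedge and umbrella alone.

Things in the scene. Friction and masses are not known exactly. Their poses are not given: they have to be found in the camera images.
- full_a: Full soap cartridge (may be absent), opaque white body, 0.25 kg, lying on the worktop, rib up: body 120 (x) x 60 (y) x 38 mm high; central upright grip rib on top, 70 (x) x 14 (y) mm, from 38 to 70 mm up; grey nozzle, 18 mm diameter, stands out 18 mm from the +x end, axis 20 mm up. Origin: centre of underside, x to the nozzle, z up.
- full_b: Full soap cartridge (may be absent), opaque white body, 0.25 kg, lying on the worktop, rib up: body 120 (x) x 60 (y) x 38 mm high; central upright grip rib on top, 70 (x) x 14 (y) mm, from 38 to 70 mm up; grey nozzle, 18 mm diameter, stands out 18 mm from the +x end, axis 20 mm up. Origin: centre of underside, x to the nozzle, z up.
- full_c: Full soap cartridge (may be absent), opaque white body, 0.25 kg, lying on the worktop, rib up: body 120 (x) x 60 (y) x 38 mm high; central upright grip rib on top, 70 (x) x 14 (y) mm, from 38 to 70 mm up; grey nozzle, 18 mm diameter, stands out 18 mm from the +x end, axis 20 mm up. Origin: centre of underside, x to the nozzle, z up.
- empty_a: Empty soap cartridge (may be absent), clear plastic body with white rib, 0.06 kg, lying in a bay of the magazine at the start, rib up: body 120 (x) x 60 (y) x 38 mm high; central upright grip rib on top, 70 (x) x 14 (y) mm, from 38 to 70 mm up; grey nozzle, 18 mm diameter, stands out 18 mm from the +x end, axis 20 mm up. Origin: centre of underside, x to the nozzle, z up.
- empty_b: Empty soap cartridge (may be absent), clear plastic body with white rib, 0.06 kg, lying in a bay of the magazine at the start, rib up: body 120 (x) x 60 (y) x 38 mm high; central upright grip rib on top, 70 (x) x 14 (y) mm, from 38 to 70 mm up; grey nozzle, 18 mm diameter, stands out 18 mm from the +x end, axis 20 mm up. Origin: centre of underside, x to the nozzle, z up.
- full_a_nozzle (a point): Tip of the nozzle of full_a: 78 mm along x from its origin, 20 mm up.
- full_b_nozzle (a point): Tip of the nozzle of full_b: 78 mm along x from its origin, 20 mm up.
- full_c_nozzle (a point): Tip of the nozzle of full_c: 78 mm along x from its origin, 20 mm up.
- empty_a_nozzle (a point): Tip of the nozzle of empty_a: 78 mm along x from its origin, 20 mm up.
- empty_b_nozzle (a point): Tip of the nozzle of empty_b: 78 mm along x from its origin, 20 mm up.
- magazine: Fixed steel magazine, 3 bays side by side along y. Origin: centre of underside, x away from the robot. Floor top at z = 6 mm. Bays 130 mm long (x -65 to 65) and 70 wide, centres at y = -74, 0, 74; 4 mm walls beside them, tops at z = 24. Front wall (-x) top at z = 34; far lip (+x) only z = 14: a cartridge lies flat only with its nozzle (+x) over the low lip. One per bay.
- tray: Fixed bamboo tray, outside 160 (x) x 170 (y) mm, rim 6 mm thick and 18 mm high, floor top at z = 6 mm. Origin: centre of the underside. Two cartridges fit side by side, lying along the tray's x, at y = -40 and +40 mm, rib up.
- switch_box: Fixed grey housing 96 x 96 x 50 mm of the rotary switch, the one with a cable gland on its +x side and the long black bar handle. Origin: centre of the underside.
- switch (a joint): Angle of the switch's handle: 0 = off stop, 1.571 = on stop; grows clockwise seen from above, a quarter turn between the stops. Starts on. It stays where it is left (friction about 0.08 N m).
- switch_grip (a point): On the switch's vertical axis, 83 mm above the worktop, in the black bar handle (92 long x 18 thick, from 61 to 95 mm above the worktop). Turns with the handle; the bar lies along this point's y: along the housing's y when off, its x when on. A white mark on one end of the bar points to the housing's +y when off, +x when on.
- counter_box: Fixed grey housing 96 x 96 x 50 mm of the use counter, with a scale of tick marks and the round steel knob. Origin: centre of the underside.
- counter (a joint): Angle of the counter's reset knob: 0 = hard zero stop, 2.9 = far stop; grows clockwise seen from above, so turning it counter-clockwise goes back to zero. Starts between 1.6 and 2.75. It stays where it is left (friction about 0.05 N m).
- counter_grip (a point): On the knob's vertical axis, 83 mm above the worktop, in its bar grip (62 long x 14 thick, from 61 to 95 mm above the worktop, over a disc of 64 mm diameter). Turns with the knob; the bar lies along this point's x. A black pointer on the disc's +x edge meets the long tick on the housing's +x side at zero.
- coaster: Grey stone coaster, disc 90 mm diameter, 9 mm thick, on the worktop; not part of the job.
- opener: Flat stainless steel bottle opener, 126 mm long, 40 mm wide, 5 mm thick; not part of the job.
- wedge: Black plastic door wedge, 120 x 40 x 36 mm; not part of the job.
- umbrella: Compact folded umbrella with black handle, 200 mm long, 40 mm thick; not part of the job.
Mind the look-alikes: they are no part of the job. What is shaped like the empty_a but orange is not meant.

How it is judged:
On the way, in this order (a step that is already met when the one before it is completed fails the run):
1. the switch is turned fully off (value of joint switch below 0.08 rad), for 0.2 s.
2. with the switch off: the empties lie in the tray, the full cartridges in the bays, and the counter is at its zero stop (value of joint switch below 0.1 rad and x of full_a in the frame of magazine between -0.012 and 0.012 m and y of full_a in the frame of magazine between -0.09 and 0.09 m and z of each of full_a, full_b, full_c in the frame of magazine below 0.011 m and angle between each of full_a, full_b, full_c, empty_a, empty_b's own z axis and vertical below 0.1 rad and x of each of full_a_nozzle, full_b_nozzle, full_c_nozzle in the frame of magazine above 0.05 m and x of full_b in the frame of magazine between -0.012 and 0.012 m and y of full_b in the frame of magazine between -0.09 and 0.09 m and x of full_c in the frame of magazine between -0.012 and 0.012 m and y of full_c in the frame of magazine between -0.09 and 0.09 m and x of empty_a in the frame of tray between -0.06 and 0.06 m and y of empty_a in the frame of tray between -0.07 and 0.07 m and z of each of empty_a, empty_b in the frame of tray below 0.012 m and x of empty_b in the frame of tray between -0.06 and 0.06 m and y of empty_b in the frame of tray between -0.07 and 0.07 m and value of joint counter below 0.06 rad), for 0.2 s.
3. the switch is turned fully on again (value of joint switch above 1.49 rad), for 0.2 s.
At the end, for the whole second after the job is handed in: Empties flat on the tray floor; full cartridges flat on bay floors (within 12 mm of mid-bay along x, 5 mm of the floor, 0.1 rad of level), nozzle over the low lip; counter within 0.06 rad of zero; switch within 0.08 rad of on; all at rest (x of full_a in the frame of magazine between -0.012 and 0.012 m and y of full_a in the frame of magazine between -0.09 and 0.09 m and z of each of full_a, full_b, full_c in the frame of magazine below 0.011 m and angle between each of full_a, full_b, full_c, empty_a, empty_b's own z axis and vertical below 0.1 rad and x of each of full_a_nozzle, full_b_nozzle, full_c_nozzle in the frame of magazine above 0.05 m and x of full_b in the frame of magazine between -0.012 and 0.012 m and y of full_b in the frame of magazine between -0.09 and 0.09 m and x of full_c in the frame of magazine between -0.012 and 0.012 m and y of full_c in the frame of magazine between -0.09 and 0.09 m and x of empty_a in the frame of tray between -0.06 and 0.06 m and y of empty_a in the frame of tray between -0.07 and 0.07 m and z of each of empty_a, empty_b in the frame of tray below 0.012 m and x of empty_b in the frame of tray between -0.06 and 0.06 m and y of empty_b in the frame of tray between -0.07 and 0.07 m and value of joint counter below 0.06 rad and value of joint switch above 1.49 rad and linear speed of each of full_a, full_b, full_c, empty_a, empty_b below 0.02 m/s); the robot touches nothing.
It fails at once if a cartridge or the counter's knob is handled by the fingers while the switch is not off (value of joint switch above 0.3 rad and (contact force between the fingers and full_a above 1.5 N or contact force between the fingers and full_b above 1.5 N or contact force between the fingers and full_c above 1.5 N or contact force between the fingers and empty_a above 1.5 N or contact force between the fingers and empty_b above 1.5 N or contact force between the fingers and counter_box above 1.5 N)).
It fails at once if the coaster, opener, wedge or umbrella is moved more than 25 mm (distance of any of coaster, opener, wedge, umbrella from where it was at the start of the episode above 0.025 m).
Of full_a, full_b, full_c only 2 to 3 are there at a start; the rules pass over those that are not, and their reading is None.
Of empty_a, empty_b only 1 to 2 are there at a start; the rules pass over those that are not, and their reading is None.
At some moment in a run one of full_a, full_b, full_c may be knocked a few centimetres aside while the robot is not near it.
Once in a run the grip may slacken for a moment while it holds something.
It also fails if it takes over 208 s, if anything falls off the work surface, if the arm or the gripper's body presses on something with over 40 N, if the wrist force passes 120 N, or if a joint passes its speed limit or range.

## Working session

There is one attempt and no reset: what is moved stays moved. The work goes in short steps, Python scripts to look and compute and a tool call to move; the robot and the scene stay as the last step left them, time stands still between calls to the robot, and variables do not carry over. Pictures are saved under pics/ and viewed, at most 14 in all, crops included, and the job is handed in when it is done.

Besides the shell and the picture viewer there is one more tool, called after ">>>" as name(argument=value, ...) on one line, values as JSON. drive_tool: Moves the arm, as the interface text tells. Its arguments: {"type":"object","properties":{"deltas":{"type":"array"}},"required":["deltas"]}

```bash
ls; mkdir -p pics; cat > h.py <<'E'
import numpy as np, cv2
from bench import bot, cams
from scipy.spatial.transform import Rotation as R
def snap(n,save=None,scale=1.5):
    s=cams.snapshot(n)
    if save: cv2.imwrite('pics/'+save,cv2.resize(s['color'][:,:,::-1],None,fx=scale,fy=scale))
    return s
def rot(o):
    o=np.array(o,float)
    if o.shape==(3,3): return o
    return R.from_euler('xyz',o).as_matrix() if o.size==3 else R.from_quat(o).as_matrix()
def cloud(s):
    K=s['intrinsics'];z=s['z_map'];h,w=z.shape
    u,v=np.meshgrid(np.arange(w),np.arange(h))
    p=np.stack([(u-K[0][2])/K[0][0]*z,-(v-K[1][2])/K[1][1]*z,-z],-1)
    P=p@rot(s['orientation']).T+np.array(s['position']); P[z<=0]=np.nan
    return P
def ray(s,u,v,h):
    K=s['intrinsics']
    d=rot(s['orientation'])@np.array([(u-K[0][2])/K[0][0],-(v-K[1][2])/K[1][1],-1])
    p=np.array(s['position']); return p+d*(h-p[2])/d[2]
E
python3 - <<'E'
from h import *
for n in('scene','top','wrist'):
    s=snap(n,n+'0.png'); print(n,s['position'],s['orientation'],s['intrinsics'])
    np.savez('/tmp/%s0.npz'%n,**s)
print(bot.get_obs())
E
```

```text
pics
scene [ 0.88312957 -0.50819734  0.87255932] [0.66918419 0.01992481 0.57304216] [[353.03356888   0.         248.3496648 ]
 [  0.         353.03356888 192.47925935]
 [  0.           0.           1.        ]]
top [0.41563461 0.02473952 1.18315368] [ 0.08557858 -0.01921504 -1.57144376] [[408.5809888    0.         253.87434393]
 [  0.         408.5809888  196.1119956 ]
 [  0.           0.           1.        ]]
wrist [0.30574717 0.52041023 0.3727011 ] [-0.26564392 -0.00248701 -1.99091592] [[281.20467142   0.         251.82730363]
 [  0.         281.20467142 194.56820237]
 [  0.           0.           1.        ]]
{'t': 0.15, 'q': array([ 1.48470263e+00,  4.06542119e-02,  8.40422342e-02, -3.42782856e-04,
       -1.61551593e+00, -3.33721432e-01]), 'joint_velocities': array([-0.00013843, -0.00283452,  0.00210645,  0.00334628,  0.00026539,
       -0.00170341]), 'effort': array([-1.94273482e-03, -3.68614304e+01,  3.47694182e+01,  6.93638563e+00,
       -4.30208078e-03, -2.48180719e-06]), 'tcp_pos': array([0.24441389, 0.54778437, 0.30311919]), 'tcp_rot': array([ 3.14022236e+00, -1.12605793e-04, -4.19799954e-01]), 'wrist_force': array([ 0.26654381, -0.49805234,  0.10100256]), 'wrist_torque': array([0.01442179, 0.04408584, 0.03301022]), 'grasp_force': 0.0, 'gripper_width': 0.08527657561973062}
```

View pics/top0.png

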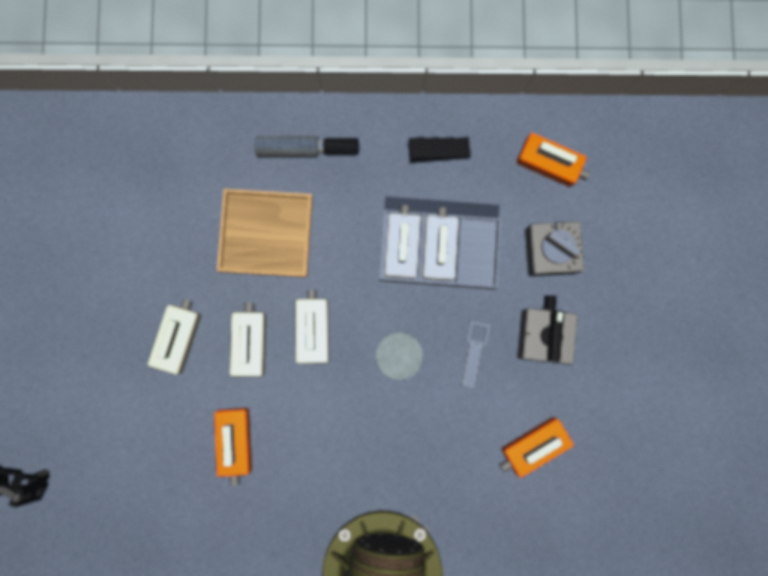

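View pics/scene0.png

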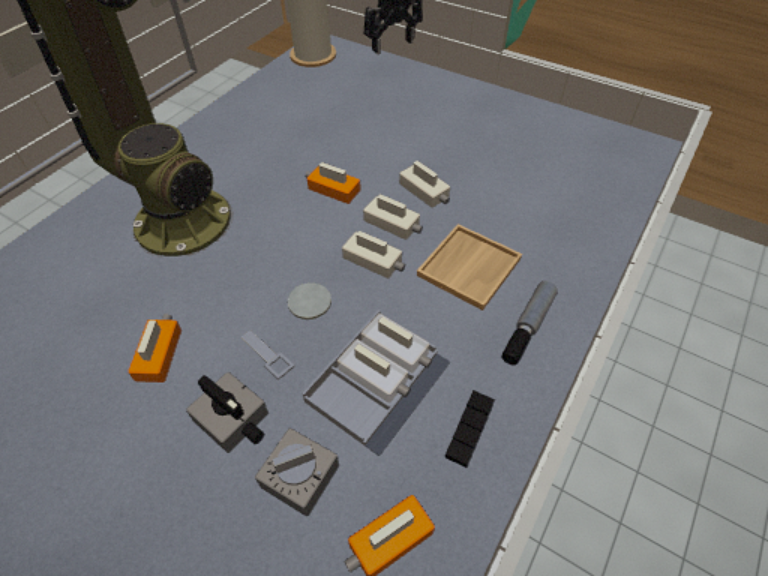

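The top view (1.5x pixels) shows:
- **Full cartridges:** three white ones at (175,338), (247,343) and (311,330), nozzles up (+x).
- **Empties:** two clear ones in the left and middle bays, at (403,243) and (442,245). The right bay is free.
- **Look-alikes:** the orange ones at (552,158), (232,443) and (538,447) are not meant.
- **Switch:** at (548,335), with the black bar and gland. The counter is at (555,248).

Next I measure positions from both views.

```bash
cat > m.py <<'E'
from h import *
def comps(P,m,amin=60):
    n,l,st,c=cv2.connectedComponentsWithStats(m.astype(np.uint8))
    for i in range(1,n):
        if st[i,4]<amin: continue
        q=P[l==i]; q=q[~np.isnan(q[:,2])]
        r=cv2.minAreaRect((q[:,:2]*1000).astype(np.float32))
        (a,b),ang=r[1],r[2]
        if b>a: ang+=90
        print('px',c[i].round(),'n',st[i,4],'ctr',np.round(np.array(r[0])),'size',np.round([max(a,b),min(a,b)]),'long-ang',round(ang,1),'z p10/50/90',np.round(np.nanpercentile(q[:,2],[10,50,90])*1000))
E
python3 - <<'E'
from m import *
for n in('top','scene'):
    s=dict(np.load('/tmp/%s0.npz'%n)); P=cloud(s); c=s['color'].astype(int); hsv=cv2.cvtColor(s['color'],cv2.COLOR_RGB2HSV).astype(int)
    inb=(P[...,0]>.15)&(P[...,0]<.85)&(abs(P[...,1])<.6)
    print(n,'table z',np.nanmedian(P[...,2][inb]))
    print('low 28-45 white'); comps(P,inb&(hsv[...,1]<60)&(hsv[...,2]>150)&(P[...,2]>.028)&(P[...,2]<.045))
    print('ribs'); comps(P,inb&(P[...,2]>.056)&(P[...,2]<.08),25)
    print('high'); comps(P,inb&(P[...,2]>.085)&(P[...,2]<.11),20)
    print('housing'); comps(P,inb&(P[...,2]>.046)&(P[...,2]<.055),60)
    print('wood'); comps(P,inb&(hsv[...,0]>8)&(hsv[...,0]<25)&(hsv[...,1]>80)&(P[...,2]<.024)&(P[...,2]>-.01),500)
    print('low 10-30'); comps(P,inb&(P[...,2]>.012)&(P[...,2]<.03),100)
E
```

```text
top table z -0.0008370195955675896
low 28-45 white
px [268. 163.] n 656 ctr [609. -36.] size [123.  60.] long-ang 175.8 z p10/50/90 [39. 42. 44.]
px [293. 165.] n 655 ctr [ 604. -108.] size [121.  60.] long-ang 176.1 z p10/50/90 [39. 42. 44.]
px [207. 221.] n 752 ctr [445. 133.] size [118.  59.] long-ang 0.9 z p10/50/90 [33. 36. 39.]
px [115. 226.] n 709 ctr [431. 392.] size [121.  60.] long-ang 162.3 z p10/50/90 [33. 36. 39.]
px [164. 229.] n 729 ctr [422. 254.] size [118.  60.] long-ang 179.1 z p10/50/90 [33. 36. 39.]
ribs
px [371. 102.] n 156 ctr [ 778. -328.] size [69. 15.] long-ang 65.7 z p10/50/90 [61. 68. 70.]
px [268. 162.] n 139 ctr [607. -36.] size [70. 14.] long-ang 176.3 z p10/50/90 [70. 74. 77.]
px [294. 163.] n 145 ctr [ 602. -108.] size [68. 14.] long-ang 176.3 z p10/50/90 [66. 74. 76.]
px [369. 168.] n 203 ctr [ 593. -316.] size [62. 36.] long-ang 38.1 z p10/50/90 [57. 60. 72.]
px [377. 158.] n 60 ctr [ 622. -341.] size [50. 14.] long-ang 55.2 z p10/50/90 [58. 60. 62.]
px [206. 220.] n 130 ctr [445. 134.] size [68. 11.] long-ang 0.7 z p10/50/90 [65. 68. 71.]
px [364. 
[... 3923 characters left out ...]
g 24.4 z p10/50/90 [14. 22. 28.]
px [350. 223.] n 221 ctr [805. 140.] size [197.  41.] long-ang 90.5 z p10/50/90 [18. 26. 29.]
px [107. 240.] n 171 ctr [ 259. -292.] size [128.  52.] long-ang 93.1 z p10/50/90 [14. 21. 28.]
px [264. 239.] n 183 ctr [615. -56.] size [136.  72.] long-ang 164.4 z p10/50/90 [14. 22. 28.]
px [234. 263.] n 509 ctr [ 607. -165.] size [145. 124.] long-ang 175.4 z p10/50/90 [13. 21. 27.]
px [311. 289.] n 552 ctr [ 806. -125.] size [99. 40.] long-ang 94.9 z p10/50/90 [13. 20. 28.]
px [156. 292.] n 113 ctr [ 460. -352.] size [134.  38.] long-ang 19.5 z p10/50/90 [15. 22. 29.]
px [204. 328.] n 134 ctr [ 631. -352.] size [130.  64.] long-ang 49.5 z p10/50/90 [14. 21. 29.]
```

```bash
cat > plan.py <<'E'
# usage: plan.py "x,y,z,yawdeg;..."  (mm, deg) from measured pose -> one line per call [tx,ty,tz,spin]
import sys,json
from h import *
def plan(wps,start=None,smax=165.,amax=32.):
    if start is None:
        o=bot.get_obs(); p=o['tcp_pos']*1000; yaw=np.degrees(o['tcp_rot'][2]); 
    else: p=np.array(start[:3],float); yaw=start[3]
    print('from',p.round(1),round(yaw,1))
    for w in wps:
        t=np.array(w[:3]);da=w[3]-yaw
        d=t-p; n=max(1,int(np.ceil(max(np.linalg.norm(d)/smax,abs(da)/amax))))
        for k in range(n):
            y=np.radians(yaw); s=d/n/1000
            print([round(float(v),4) for v in (s[0]*np.cos(y)+s[1]*np.sin(y), s[0]*np.sin(y)-s[1]*np.cos(y), -s[2], -np.radians(da/n))])
            yaw+=da/n
        p=t; print(' @',w)
if __name__=='__main__':
    W=[[float(v) for v in w.split(',')] for w in sys.argv[1].split(';')]
    st=[float(v) for v in sys.argv[2].split(',')] if len(sys.argv)>2 else None
    plan(W,st)
E
python3 plan.py "440,100,300,-100;425,-300,250,-186.3"
```

```text
from [244.4 547.8 303.1] -24.1
[0.1204, 0.1097, 0.001, 0.4418]
[0.1557, 0.0477, 0.001, 0.4418]
[0.1612, -0.0235, 0.001, 0.4418]
 @ [440.0, 100.0, 300.0, -100.0]
[0.1322, -0.0182, 0.0167, 0.5021]
[0.1071, -0.0796, 0.0167, 0.5021]
[0.0556, -0.1213, 0.0167, 0.5021]
 @ [425.0, -300.0, 250.0, -186.3]
```

>>> drive_tool(deltas=[[[0.024,0.022,0,0.09,0],[0.048,0.044,0,0.18,0],[0.072,0.066,0,0.27,0],[0.096,0.088,0,0.36,0],[0.12,0.11,0,0.44,0]]])

```text
t: 0.57
tcp_pos: [0.3095, 0.3971, 0.3035]
tcp_rot: [3.141, -0.0, -0.864]
wrist_force: [0.8, 1.2, -0.1]
gripper_width: 0.0429
grasp_force: 0.0
```

>>> drive_tool(deltas=[[[0.031,0.01,0,0.09,0],[0.062,0.02,0,0.18,0],[0.093,0.03,0,0.27,0],[0.124,0.04,0,0.36,0],[0.156,0.048,0,0.44,0]]])

```text
t: 0.98
tcp_pos: [0.3747, 0.2474, 0.3039]
tcp_rot: [-3.141, 0.0, -1.304]
wrist_force: [1.5, 0.6, -0.4]
gripper_width: 0.0427
grasp_force: 0.0
```

>>> drive_tool(deltas=[[[0.032,-0.005,0,0.09,0],[0.064,-0.01,0,0.18,0],[0.096,-0.015,0,0.27,0],[0.128,-0.02,0,0.36,0],[0.161,-0.024,0,0.44,0]]])

```text
t: 1.4
tcp_pos: [0.4412, 0.0988, 0.3038]
tcp_rot: [-3.141, 0.0, -1.744]
wrist_force: [1.1, 1.5, 0.2]
gripper_width: 0.0426
grasp_force: 0.0
```

>>> drive_tool(deltas=[[[0.026,-0.004,0.003,0.1,0],[0.052,-0.008,0.006,0.2,0],[0.079,-0.012,0.01,0.3,0],[0.106,-0.015,0.014,0.4,0],[0.132,-0.018,0.017,0.5,0]]])

```text
t: 1.82
tcp_pos: [0.436, -0.0342, 0.2864]
tcp_rot: [3.141, -0.0, -2.245]
wrist_force: [0.9, -0.1, 0.6]
gripper_width: 0.0427
grasp_force: 0.0
```

>>> drive_tool(deltas=[[[0.021,-0.016,0.003,0.1,0],[0.042,-0.032,0.006,0.2,0],[0.064,-0.048,0.01,0.3,0],[0.086,-0.064,0.014,0.4,0],[0.107,-0.08,0.017,0.5,0]]])

```text
t: 2.23
tcp_pos: [0.4324, -0.1677, 0.2695]
tcp_rot: [3.141, -0.0, -2.745]
wrist_force: [0.6, -0.5, 0.3]
gripper_width: 0.0429
grasp_force: 0.0
```

>>> drive_tool(deltas=[[[0.011,-0.024,0.003,0.1,0],[0.022,-0.048,0.006,0.2,0],[0.033,-0.072,0.01,0.3,0],[0.056,-0.121,0.017,0.5,0],[0.056,-0.121,0.017,0.5,0]]])

```text
t: 2.65
tcp_pos: [0.4276, -0.3028, 0.2514]
tcp_rot: [-3.142, -0.002, 3.035]
wrist_force: [-0.6, 1.5, -0.0]
gripper_width: 0.0428
grasp_force: 0.0
```

```bash
python3 - <<'E'
from m import *
o=bot.get_obs(); print(o['t'],o['tcp_pos'],o['tcp_rot'],o['q'],o['gripper_width'])
s=snap('wrist','w1.png'); np.savez('/tmp/w1.npz',**s); P=cloud(s)
print('cam',s['position'],s['orientation'])
comps(P,(P[...,2]>.085)&(P[...,2]<.11)&(abs(P[...,0])<.9),100)
print('house');comps(P,(P[...,2]>.046)&(P[...,2]<.055)&(abs(P[...,0])<.9),100)
E
```

```text
2.65 [ 0.4275789  -0.30284013  0.25141149] [-3.14151751e+00 -2.32150390e-03  3.03485134e+00] [-2.31621281e-01 -1.62288008e-01 -2.04023185e-01  3.63993973e-04
 -1.53135522e+00 -1.44593104e+00] 0.04275952714136851
cam [ 0.3624099  -0.29617304  0.32129869] [-2.63315875e-01  9.45226877e-04  1.46374137e+00]
px [242. 207.] n 2131 ctr [ 437. -313.] size [91. 18.] long-ang 173.9 z p10/50/90 [93. 94. 96.]
house
px [245. 192.] n 6077 ctr [ 437. -313.] size [96. 95.] long-ang 83.4 z p10/50/90 [49. 50. 51.]
px [498. 311.] n 401 ctr [602. -45.] size [59. 13.] long-ang 164.6 z p10/50/90 [47. 50. 54.]
px [246. 309.] n 1510 ctr [ 570. -331.] size [92. 30.] long-ang 92.5 z p10/50/90 [48. 49. 51.]
```

View pics/w1.png

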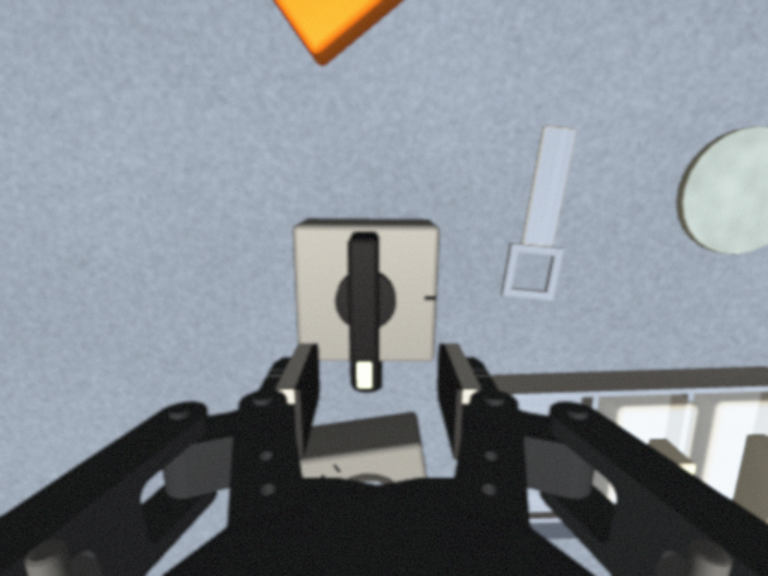

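The wrist view shows the switch at (365,300) with its white mark at (365,375), pointing to +x, so it is on. The position (437,-313) agrees with the two fixed views. I'll descend and grip the bar.

```bash
python3 plan.py "437.3,-313,190,173.7;437.3,-313,139,173.7"
```

```text
from [ 427.5 -303.1  251. ] 173.7
[-0.0108, -0.0087, 0.061, -0.0009]
 @ [437.3, -313.0, 190.0, 173.7]
[0.0, 0.0, 0.051, -0.0]
 @ [437.3, -313.0, 139.0, 173.7]
```

>>> drive_tool(deltas=[[[-0.003,-0.002,0.02,0,0],[-0.006,-0.005,0.04,0,0],[-0.0108,-0.0087,0.061,0,0],[-0.0108,-0.0087,0.061,0,0],[-0.0108,-0.0087,0.061,0,0]]])

```text
t: 3.12
tcp_pos: [0.438, -0.3092, 0.1911]
tcp_rot: [3.141, -0.003, 3.044]
wrist_force: [-0.7, -0.7, 0.5]
gripper_width: 0.0427
grasp_force: 0.0
```

>>> drive_tool(deltas=[[[0,0,0.015,0,0],[0,0,0.03,0,0],[0,0,0.051,0,0],[0,0,0.051,0,0],[0,0,0.051,0,-1]]])

```text
t: 3.53
tcp_pos: [0.4386, -0.3093, 0.142]
tcp_rot: [-3.141, -0.0, 3.044]
wrist_force: [0.8, -0.2, 1.4]
gripper_width: 0.0321
grasp_force: 0.0
```

>>> drive_tool(deltas=[[[0,0,0,0,-1],[0,0,0,0,-1],[0,0,0,0,-1],[0,0,0,0,-1],[0,0,0,0,-1]]])

```text
t: 3.95
tcp_pos: [0.4389, -0.3117, 0.1438]
tcp_rot: [-3.137, 0.003, 3.043]
wrist_force: [0.7, -12.5, -3.2]
gripper_width: 0.0167
grasp_force: 61.8
```

>>> drive_tool(deltas=[[[0,0,0,-0.1,-1],[0,0,0,-0.2,-1],[0,0,0,-0.3,-1],[0,0,0,-0.4,-1],[0,0,0,-0.5,-1]]])

```text
t: 4.37
tcp_pos: [0.4387, -0.3109, 0.1437]
tcp_rot: [-3.138, 0.0, -2.736]
wrist_force: [-1.4, -5.9, 0.0]
gripper_width: 0.0166
grasp_force: 62.3
```

>>> drive_tool(deltas=[[[0,0,0,-0.1,-1],[0,0,0,-0.2,-1],[0,0,0,-0.3,-1],[0,0,0,-0.4,-1],[0,0,0,-0.5,-1]]])

```text
t: 4.78
tcp_pos: [0.4382, -0.3104, 0.1437]
tcp_rot: [-3.14, -0.002, -2.235]
wrist_force: [-4.0, -1.6, 3.0]
gripper_width: 0.0167
grasp_force: 62.7
```

>>> drive_tool(deltas=[[[0,0,0,-0.1,-1],[0,0,0,-0.2,-1],[0,0,0,-0.3,-1],[0,0,0,-0.4,-1],[0,0,0,-0.5,-1]]])

```text
t: 5.2
tcp_pos: [0.4375, -0.3101, 0.1437]
tcp_rot: [3.14, -0.002, -1.735]
wrist_force: [-7.7, 1.0, 5.0]
gripper_width: 0.0171
grasp_force: 63.1
```

>>> drive_tool(deltas=[[[0,0,0,-0.03,-1],[0,0,0,-0.07,-1],[0,0,0,-0.12,-1],[0,0,0,-0.12,-1],[0,0,0,-0.12,-1]]])

```text
t: 5.62
tcp_pos: [0.4375, -0.3098, 0.1438]
tcp_rot: [3.14, -0.001, -1.622]
wrist_force: [-8.2, 2.6, 7.1]
gripper_width: 0.0165
grasp_force: 78.4
```

```bash
python3 - <<'E'
from m import *
o=bot.get_obs(); print(o)
E
```

```text
{'t': 5.6167, 'q': array([-2.40304921e-01, -8.96400782e-02, -3.35839446e-01,  9.03875977e-04,
       -1.32577823e+00,  1.88592780e-01]), 'joint_velocities': array([ 0.00064265,  0.00034984,  0.0004456 ,  0.00196524, -0.00099925,
       -0.00561342]), 'effort': array([  2.34805405, -26.5504843 ,  34.43350554,   6.71093926,
         3.04745033,   1.32016193]), 'tcp_pos': array([ 0.43753956, -0.30977551,  0.14377992]), 'tcp_rot': array([ 3.14026789e+00, -6.39598680e-04, -1.62228827e+00]), 'wrist_force': array([-8.23749756,  2.55933774,  7.06345051]), 'wrist_torque': array([ 1.24443269,  2.82943306, -1.21746169]), 'grasp_force': 78.41203937307, 'gripper_width': 0.01648453566056138}
```

>>> drive_tool(deltas=[[[0,0,0,0.03,-1],[0,0,0,0.03,-0.5],[0,0,0,0.03,0],[0,0,0,0.03,0],[0,0,0,0.03,0]]])

```text
t: 6.03
tcp_pos: [0.4391, -0.3094, 0.1419]
tcp_rot: [-3.14, -0.001, -1.649]
wrist_force: [0.9, 0.1, -0.6]
gripper_width: 0.0428
grasp_force: 0.0
```

>>> drive_tool(deltas=[[[0,0,0,0,0],[0,0,-0.03,0,0],[0,0,-0.06,0,0],[0,0,-0.09,0,0],[0,0,-0.12,0,0]]])

```text
t: 6.45
tcp_pos: [0.4384, -0.3093, 0.2625]
tcp_rot: [-3.142, -0.0, -1.649]
wrist_force: [0.6, 0.3, 0.3]
gripper_width: 0.0426
grasp_force: 0.0
```

```bash
python3 - <<'E'
from m import *
for n in ('wrist','top','scene'):
    s=cams.snapshot(n); P=cloud(s)
    comps(P,(P[...,2]>.085)&(P[...,2]<.11)&(P[...,0]>.3)&(P[...,0]<.5)&(P[...,1]<-.2),30)
o=bot.get_obs(); print(o['tcp_pos'],o['tcp_rot'])
E
python3 plan.py "455,-80,262,-95"
```

```text
px [253. 189.] n 2029 ctr [ 438. -314.] size [91. 18.] long-ang 83.4 z p10/50/90 [93. 94. 96.]
px [145. 263.] n 290 ctr [ 439. -314.] size [91. 19.] long-ang 83.4 z p10/50/90 [88. 93. 96.]
[ 0.43942953 -0.30974237  0.26420097] [-3.13611880e+00 -1.79610386e-03 -1.64949471e+00]
from [ 439.4 -309.7  264.2] -94.5
[-0.1151, 0.0013, 0.0011, 0.0043]
[-0.1151, 0.0018, 0.0011, 0.0043]
 @ [455.0, -80.0, 262.0, -95.0]
```

```bash
python3 plan.py "500,-180,300,-50;545,-75,330,-5"
```

```text
from [ 439.4 -309.7  264.2] -94.5
[-0.0671, -0.0251, -0.0179, -0.3884]
[-0.0526, -0.0486, -0.0179, -0.3884]
 @ [500.0, -180.0, 300.0, -50.0]
[-0.0258, -0.051, -0.015, -0.3927]
[-0.0043, -0.057, -0.015, -0.3927]
 @ [545.0, -75.0, 330.0, -5.0]
```

>>> drive_tool(deltas=[[[-0.013,-0.005,-0.004,-0.08,0],[-0.026,-0.01,-0.008,-0.16,0],[-0.04,-0.015,-0.012,-0.24,0],[-0.054,-0.02,-0.015,-0.32,0],[-0.067,-0.025,-0.018,-0.39,0]]])

```text
t: 7.02
tcp_pos: [0.4688, -0.2437, 0.2779]
tcp_rot: [3.14, 0.001, -1.256]
wrist_force: [0.9, 0.8, -0.4]
gripper_width: 0.0427
grasp_force: 0.0
```

>>> drive_tool(deltas=[[[-0.011,-0.01,-0.004,-0.08,0],[-0.022,-0.02,-0.008,-0.16,0],[-0.033,-0.03,-0.012,-0.24,0],[-0.044,-0.04,-0.015,-0.32,0],[-0.053,-0.049,-0.018,-0.39,0]]])

```text
t: 7.43
tcp_pos: [0.4993, -0.178, 0.2958]
tcp_rot: [3.141, 0.001, -0.865]
wrist_force: [0.3, -0.5, 0.2]
gripper_width: 0.0422
grasp_force: 0.0
```

>>> drive_tool(deltas=[[[-0.005,-0.01,-0.003,-0.08,0],[-0.01,-0.02,-0.006,-0.16,0],[-0.015,-0.03,-0.009,-0.24,0],[-0.02,-0.04,-0.012,-0.32,0],[-0.026,-0.051,-0.015,-0.39,0]]])

```text
t: 7.85
tcp_pos: [0.5214, -0.1257, 0.3107]
tcp_rot: [3.141, 0.002, -0.476]
wrist_force: [0.1, 0.3, 0.4]
gripper_width: 0.0428
grasp_force: 0.0
```

>>> drive_tool(deltas=[[[-0.001,-0.011,-0.003,-0.1,0],[-0.002,-0.022,-0.006,-0.2,0],[-0.003,-0.04,-0.01,-0.3,0],[-0.004,-0.057,-0.015,-0.393,0],[-0.004,-0.057,-0.015,-0.393,0]]])

```text
t: 8.27
tcp_pos: [0.5449, -0.0719, 0.3261]
tcp_rot: [-3.141, 0.001, -0.08]
wrist_force: [-0.2, -0.3, -1.1]
gripper_width: 0.0425
grasp_force: 0.0
```

```bash
python3 - <<'E'
from m import *
s=snap('wrist','w2.png'); s=snap('wrist'); np.savez('/tmp/w2.npz',**s); P=cloud(s)
o=bot.get_obs(); print(o['t'],o['tcp_pos'],o['tcp_rot'],o['q'])
inb=(abs(P[...,0])<.9)&(P[...,0]>.45)
print('bodies');comps(P,inb&(P[...,2]>.036)&(P[...,2]<.048),100)
print('ribs');comps(P,inb&(P[...,2]>.066)&(P[...,2]<.082),50)
print('walls');comps(P,inb&(P[...,2]>.021)&(P[...,2]<.027),50)
print('front');comps(P,inb&(P[...,2]>.030)&(P[...,2]<.036),50)
print('lip');comps(P,inb&(P[...,2]>.010)&(P[...,2]<.018),50)
print('floor');comps(P,inb&(P[...,2]>.003)&(P[...,2]<.01),50)
E
```

```text
8.3667 [ 0.5441787  -0.07344914  0.32579444] [ 3.14127890e+00  1.66208015e-03 -8.71135011e-02] [ 2.31683195e-01 -9.03665314e-02 -3.44249721e-03 -2.23866577e-04
 -1.65939703e+00  1.25198027e+00]
bodies
px [277. 117.] n 4016 ctr [ 606. -110.] size [120.  60.] long-ang 176.0 z p10/50/90 [42. 44. 45.]
px [420. 108.] n 545 ctr [ 602. -283.] size [96.  9.] long-ang 1.3 z p10/50/90 [37. 43. 47.]
px [219. 118.] n 3958 ctr [610. -38.] size [121.  60.] long-ang 175.4 z p10/50/90 [42. 43. 45.]
px [428. 202.] n 528 ctr [ 487. -308.] size [102.  48.] long-ang 106.3 z p10/50/90 [36. 41. 47.]
px [108. 228.] n 1195 ctr [478. 133.] size [58. 57.] long-ang 91.6 z p10/50/90 [37. 38. 39.]
px [ 24. 246.] n 801 ctr [466. 251.] size [57. 32.] long-ang 89.9 z p10/50/90 [36. 37. 39.]
ribs
px [472. 104.] n 443 ctr [ 601. -325.] size [62. 13.] long-ang 43.4 z p10/50/90 [68. 75. 81.]
px [280. 119.] n 862 ctr [ 605. -110.] size [70. 14.] long-ang 175.9 z p10/50/90 [74. 76. 77.]
px [215. 121.] n 865 ctr [610. -38.] size [70. 14.] long-ang 175.8 z p10/50/90 [74. 75. 76.]
px [420. 238.] n 65 ctr [ 451. -276.] size 
[... 2992 characters left out ...]
 601. -187.] size [130.  67.] long-ang 176.0 z p10/50/90 [5. 6. 7.]
px [244. 112.] n 364 ctr [611. -69.] size [132.  24.] long-ang 4.8 z p10/50/90 [5. 6. 7.]
px [252. 115.] n 331 ctr [608. -89.] size [131.  24.] long-ang 175.0 z p10/50/90 [5. 6. 7.]
px [405. 109.] n 159 ctr [ 603. -282.] size [94.  4.] long-ang 2.1 z p10/50/90 [5. 7. 9.]
px [396. 202.] n 97 ctr [ 479. -281.] size [60. 29.] long-ang 126.3 z p10/50/90 [4. 7. 9.]
px [133. 217.] n 87 ctr [483. 106.] size [63. 21.] long-ang 24.3 z p10/50/90 [ 5.  7. 10.]
px [333. 217.] n 160 ctr [ 456. -188.] size [40. 18.] long-ang 79.5 z p10/50/90 [4. 5. 6.]
px [ 56. 233.] n 81 ctr [472. 226.] size [40. 18.] long-ang 34.6 z p10/50/90 [4. 7. 9.]
```

View pics/w2.png

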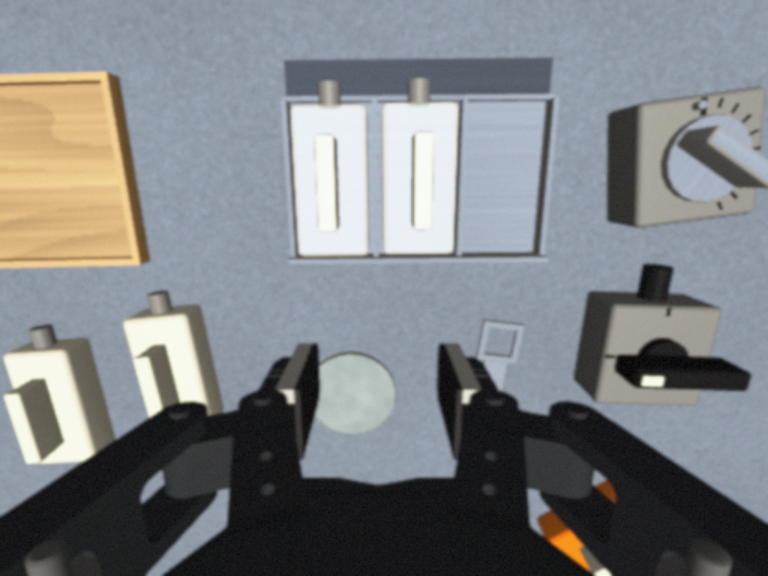

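The wrist view shows the magazine, with clear empties at (330,180) and (420,180). The bay at (505,180) is free, and the tray is at upper left. The white mark at (652,380) confirms the switch is off. Magazine centre is (606,-112) at yaw -4.2°, and the tray centre is (637,226) at yaw -3.4°. The three views agree, and heights match (bodies 38, ribs 70).

```bash
python3 plan.py "610,-38,190,-4.2;610,-38,124,-4.2"; python3 plan.py "610,-38,180,-4.2;624,150,180,-3.4;630.4,266.4,180,-3.4;630.4,266.4,125,-3.4" 610,-38,124,-4.2
```

```text
from [544.2 -73.4 325.8] -5.0
[0.0625, -0.041, 0.1358, -0.0138]
 @ [610.0, -38.0, 190.0, -4.2]
[0.0, -0.0, 0.066, -0.0]
 @ [610.0, -38.0, 124.0, -4.2]
from [610. -38. 124.] -4.2
[0.0, -0.0, -0.056, -0.0]
 @ [610.0, -38.0, 180.0, -4.2]
[0.0001, -0.0943, -0.0, -0.007]
[0.0008, -0.0943, -0.0, -0.007]
 @ [624.0, 150.0, 180.0, -3.4]
[-0.0005, -0.1166, -0.0, 0.0]
 @ [630.4, 266.4, 180.0, -3.4]
[0.0, -0.0, 0.055, -0.0]
 @ [630.4, 266.4, 125.0, -3.4]
```

>>> drive_tool(deltas=[[[0.015,-0.01,0.034,0,0],[0.03,-0.02,0.068,0,0],[0.046,-0.03,0.102,-0.01,0],[0.0625,-0.041,0.136,-0.014,0],[0.0625,-0.041,0.136,-0.014,0]]])

```text
t: 8.78
tcp_pos: [0.608, -0.0379, 0.1801]
tcp_rot: [3.14, 0.014, -0.075]
wrist_force: [-1.0, -0.4, -2.1]
gripper_width: 0.043
grasp_force: 0.0
```

>>> drive_tool(deltas=[[[0,0,0,0,0],[0,0,0,0,0],[0,0,0,0,0],[0,0,0,0,0],[0,0,0,0,0]]])

```text
t: 9.2
tcp_pos: [0.6101, -0.0388, 0.1929]
tcp_rot: [-3.141, -0.003, -0.073]
wrist_force: [0.3, 0.3, 0.5]
gripper_width: 0.0429
grasp_force: 0.0
```

>>> drive_tool(deltas=[[[0,-0.001,0.012,0,0],[0,-0.001,0.03,0,0],[0,-0.001,0.048,0,0],[0,-0.001,0.06,0,0],[0,-0.001,0.067,0,0]]])

```text
t: 9.62
tcp_pos: [0.6091, -0.0376, 0.1215]
tcp_rot: [3.141, 0.003, -0.073]
wrist_force: [-0.3, -0.1, -0.3]
gripper_width: 0.0427
grasp_force: 0.0
```

>>> drive_tool(deltas=[[[0,0,0,0,0],[0,0,0,0,-1],[0,0,0,0,-1],[0,0,0,0,-1],[0,0,0,0,-1]]])

```text
t: 10.03
tcp_pos: [0.6106, -0.0375, 0.1253]
tcp_rot: [-3.141, -0.002, -0.073]
wrist_force: [-0.6, -1.1, 2.1]
gripper_width: 0.0125
grasp_force: 61.2
```

>>> drive_tool(deltas=[[[0,0,0,0,-1],[0,0,-0.005,0,-1],[0,0,-0.015,0,-1],[0,0,-0.03,0,-1],[0,0,-0.045,0,-1]]])

```text
t: 10.45
tcp_pos: [0.6098, -0.0376, 0.1697]
tcp_rot: [3.141, 0.001, -0.073]
wrist_force: [0.4, -0.1, -0.8]
gripper_width: 0.0125
grasp_force: 60.8
```

>>> drive_tool(deltas=[[[0,0,-0.008,0,-1],[0,0,-0.011,0,-1],[0,0,-0.011,0,-1],[0,0,-0.011,0,-1],[0,0,-0.011,0,-1]]])

```text
t: 10.87
tcp_pos: [0.6096, -0.0375, 0.1787]
tcp_rot: [3.141, 0.002, -0.073]
wrist_force: [-0.2, 0.4, -0.5]
gripper_width: 0.0132
grasp_force: 60.8
```

>>> drive_tool(deltas=[[[0,-0.008,0,0,-1],[0,-0.025,0,-0.002,-1],[0,-0.045,0,-0.004,-1],[0,-0.068,0,-0.007,-1],[0,-0.094,0,-0.007,-1]]])

```text
t: 11.28
tcp_pos: [0.6166, 0.0572, 0.1793]
tcp_rot: [3.141, 0.001, -0.066]
wrist_force: [0.4, 0.2, -0.2]
gripper_width: 0.0128
grasp_force: 60.8
```

>>> drive_tool(deltas=[[[0,-0.024,0,0,-1],[0,-0.048,0,-0.002,-1],[0,-0.07,0,-0.004,-1],[0,-0.09,0,-0.007,-1],[0.001,-0.11,0,-0.007,-1]]])

```text
t: 11.7
tcp_pos: [0.6247, 0.1676, 0.1791]
tcp_rot: [3.141, 0.001, -0.058]
wrist_force: [0.8, 0.0, -0.5]
gripper_width: 0.0129
grasp_force: 60.8
```

>>> drive_tool(deltas=[[[0,-0.024,0,0,-1],[0,-0.048,0,0,-1],[0,-0.07,0,0,-1],[0,-0.088,0,0,-1],[0,-0.1,0,0,-1]]])

```text
t: 12.12
tcp_pos: [0.6306, 0.2679, 0.179]
tcp_rot: [3.141, 0.001, -0.058]
wrist_force: [0.4, -0.1, -0.6]
gripper_width: 0.0127
grasp_force: 60.8
```

>>> drive_tool(deltas=[[[0,0,0,0,-1],[0,0,0,0,-1],[0,0,0,0,-1],[0,0,0,0,-1],[0,0,0,0,-1]]])

```text
t: 12.53
tcp_pos: [0.6311, 0.2649, 0.1802]
tcp_rot: [-3.142, -0.0, -0.06]
wrist_force: [0.0, 0.5, 0.0]
gripper_width: 0.0126
grasp_force: 60.8
```

```bash
python3 plan.py "630.4,266.4,126,-3.4"; python3 -c "
from h import *
o=bot.get_obs();print(o['gripper_width'],o['grasp_force'],o['tcp_rot'])"
```

```text
from [631.1 264.9 180.2] -3.4
[-0.0008, -0.0014, 0.0542, -0.0004]
 @ [630.4, 266.4, 126.0, -3.4]
0.01260680202134677 60.761096477508545 [-3.14155198e+00 -2.48616704e-04 -5.97826848e-02]
```

>>> drive_tool(deltas=[[[-0.001,-0.001,0.012,0,-1],[-0.001,-0.001,0.027,0,-1],[-0.001,-0.001,0.04,0,-1],[-0.001,-0.001,0.049,0,-1],[-0.001,-0.001,0.054,0,-1]]])

```text
t: 12.95
tcp_pos: [0.6296, 0.2662, 0.1252]
tcp_rot: [3.139, 0.001, -0.059]
wrist_force: [-9.0, -3.1, 17.0]
gripper_width: 0.013
grasp_force: 63.4
```

>>> drive_tool(deltas=[[[0,0,0,0,-1],[0,0,0,0,-0.5],[0,0,0,0,0],[0,0,0,0,0],[0,0,0,0,0]]])

```text
t: 13.37
tcp_pos: [0.6301, 0.2668, 0.1259]
tcp_rot: [-3.142, -0.0, -0.059]
wrist_force: [0.3, -0.6, -0.4]
gripper_width: 0.0424
grasp_force: 0.0
```

>>> drive_tool(deltas=[[[0,0,0,0,0],[0,0,-0.01,0,0],[0,0,-0.03,0,0],[0,0,-0.05,0,0],[0,0,-0.07,0,0]]])

```text
t: 13.78
tcp_pos: [0.6301, 0.2667, 0.1976]
tcp_rot: [3.141, -0.0, -0.059]
wrist_force: [0.4, 1.1, 0.5]
gripper_width: 0.0426
grasp_force: 0.0
```

```bash
python3 plan.py "606,-110,190,-4.2"
```

```text
from [630.1 266.7 197.6] -3.4
[-0.0006, 0.1258, 0.0025, 0.0049]
[-0.0, 0.1258, 0.0025, 0.0049]
[0.0006, 0.1258, 0.0025, 0.0049]
 @ [606.0, -110.0, 190.0, -4.2]
```

>>> drive_tool(deltas=[[[0,0.01,0,0,0],[0,0.035,0,0,0],[0,0.065,0,0,0],[0,0.095,0.002,0.005,0],[0,0.126,0.002,0.005,0]]])

```text
t: 14.2
tcp_pos: [0.6223, 0.1399, 0.1942]
tcp_rot: [-3.141, -0.0, -0.063]
wrist_force: [0.7, -0.2, 0.3]
gripper_width: 0.0427
grasp_force: 0.0
```

>>> drive_tool(deltas=[[[0,0.028,0,0,0],[0,0.055,0,0,0],[0,0.08,0,0,0],[0,0.105,0.002,0.005,0],[0,0.13,0.002,0.005,0]]])

```text
t: 14.62
tcp_pos: [0.614, 0.0099, 0.1924]
tcp_rot: [-3.141, -0.0, -0.069]
wrist_force: [0.2, 1.0, -0.3]
gripper_width: 0.0426
grasp_force: 0.0
```

>>> drive_tool(deltas=[[[0,0.028,0,0,0],[0,0.055,0,0,0],[0,0.08,0,0,0],[0,0.104,0.002,0.005,0],[0,0.121,0.002,0.005,0]]])

```text
t: 15.03
tcp_pos: [0.6056, -0.1114, 0.1904]
tcp_rot: [3.141, -0.0, -0.075]
wrist_force: [0.6, 0.6, -0.9]
gripper_width: 0.0428
grasp_force: 0.0
```

>>> drive_tool(deltas=[[[0,0,0,0,0],[0,0,0,0,0],[0,0,0,0,0],[0,0,0,0,0],[0,0,0,0,0]]])

```text
t: 15.45
tcp_pos: [0.6062, -0.1086, 0.1901]
tcp_rot: [-3.142, -0.0, -0.073]
wrist_force: [-0.2, -0.7, -0.0]
gripper_width: 0.0428
grasp_force: 0.0
```

```bash
python3 plan.py "606,-110,124,-4.2"; python3 - <<'E'
from m import *
for n in('top','scene'):
    s=cams.snapshot(n);P=cloud(s); inb=(P[...,0]>.5)&(P[...,0]<.75)&(P[...,1]>.13)&(P[...,1]<.33)
    comps(P,inb&(P[...,2]>.034)&(P[...,2]<.05)); comps(P,inb&(P[...,2]>.065)&(P[...,2]<.085),25)
E
```

```text
from [ 606.2 -108.6  190.1] -4.2
[-0.0001, 0.0014, 0.0661, 0.0007]
 @ [606.0, -110.0, 124.0, -4.2]
px [160. 157.] n 707 ctr [626. 268.] size [120.  62.] long-ang 177.0 z p10/50/90 [39. 42. 45.]
px [158. 154.] n 145 ctr [626. 268.] size [70. 16.] long-ang 177.8 z p10/50/90 [70. 74. 77.]
px [317. 163.] n 407 ctr [629. 263.] size [119.  63.] long-ang 177.7 z p10/50/90 [37. 41. 44.]
px [319. 154.] n 106 ctr [630. 265.] size [70. 18.] long-ang 176.5 z p10/50/90 [68. 73. 75.]
```

>>> drive_tool(deltas=[[[0,0.001,0.012,0,0],[0,0.001,0.03,0,0],[0,0.001,0.048,0,0],[0,0.001,0.06,0,0],[0,0.001,0.066,0,0]]])

```text
t: 15.97
tcp_pos: [0.6049, -0.1102, 0.1208]
tcp_rot: [3.141, 0.004, -0.074]
wrist_force: [-0.8, -0.6, 0.5]
gripper_width: 0.0425
grasp_force: 0.0
```

>>> drive_tool(deltas=[[[0,0,0,0,0],[0,0,0,0,-1],[0,0,0,0,-1],[0,0,0,0,-1],[0,0,0,0,-1]]])

```text
t: 16.38
tcp_pos: [0.6066, -0.1104, 0.1254]
tcp_rot: [-3.142, -0.002, -0.074]
wrist_force: [-0.1, 1.2, 2.4]
gripper_width: 0.0125
grasp_force: 59.2
```

>>> drive_tool(deltas=[[[0,0,0,0,-1],[0,0,-0.005,0,-1],[0,0,-0.015,0,-1],[0,0,-0.03,0,-1],[0,0,-0.045,0,-1]]])

```text
t: 16.8
tcp_pos: [0.6056, -0.1105, 0.1696]
tcp_rot: [3.141, 0.001, -0.074]
wrist_force: [0.4, -0.3, -0.5]
gripper_width: 0.013
grasp_force: 58.7
```

>>> drive_tool(deltas=[[[0,0,-0.008,0,-1],[0,0,-0.011,0,-1],[0,0,-0.011,0,-1],[0,0,-0.011,0,-1],[0,0,-0.011,0,-1]]])

```text
t: 17.22
tcp_pos: [0.6055, -0.1103, 0.1787]
tcp_rot: [3.142, 0.002, -0.074]
wrist_force: [-0.0, -0.6, -1.2]
gripper_width: 0.0125
grasp_force: 58.7
```

```bash
python3 plan.py "625.6,186.6,180,-3.4"
```

```text
from [ 605.5 -110.3  178.7] -4.2
[-0.0009, -0.1488, -0.0006, -0.0073]
[0.0001, -0.1488, -0.0006, -0.0073]
 @ [625.6, 186.6, 180.0, -3.4]
```

>>> drive_tool(deltas=[[[0,-0.008,0,0,-1],[0,-0.025,0,-0.002,-1],[0,-0.045,0,-0.004,-1],[0,-0.068,0,-0.007,-1],[0,-0.094,0,-0.007,-1]]])

```text
t: 17.63
tcp_pos: [0.6126, -0.0157, 0.1792]
tcp_rot: [3.141, 0.001, -0.068]
wrist_force: [0.8, 0.0, -1.0]
gripper_width: 0.0129
grasp_force: 58.7
```

>>> drive_tool(deltas=[[[0,-0.024,0,0,-1],[0,-0.048,0,-0.002,-1],[0,-0.07,0,-0.004,-1],[0,-0.09,0,-0.007,-1],[0,-0.11,0,-0.007,-1]]])

```text
t: 18.05
tcp_pos: [0.6199, 0.0948, 0.1792]
tcp_rot: [3.141, 0.001, -0.059]
wrist_force: [0.9, -0.7, -0.6]
gripper_width: 0.013
grasp_force: 58.7
```

>>> drive_tool(deltas=[[[0,-0.024,0,0,-1],[0,-0.048,0,0,-1],[0,-0.07,0,0,-1],[0,-0.084,0,0,-1],[0,-0.093,0,0,-1]]])

```text
t: 18.47
tcp_pos: [0.6254, 0.1877, 0.1791]
tcp_rot: [3.141, 0.001, -0.058]
wrist_force: [-0.2, -0.2, -0.5]
gripper_width: 0.0132
grasp_force: 58.7
```

>>> drive_tool(deltas=[[[0,0,0,0,-1],[0,0,0,0,-1],[0,0,0,0,-1],[0,0,0,0,-1],[0,0,0,0,-1]]])

```text
t: 18.88
tcp_pos: [0.6259, 0.185, 0.1801]
tcp_rot: [3.142, -0.0, -0.061]
wrist_force: [-0.2, 0.2, 0.6]
gripper_width: 0.0126
grasp_force: 58.7
```

```bash
python3 plan.py "626.5,186.6,126,-3.4"
```

```text
from [625.9 185.  180.1] -3.5
[0.0005, -0.0017, 0.0541, -0.0016]
 @ [626.5, 186.6, 126.0, -3.4]
```

>>> drive_tool(deltas=[[[0,-0.001,0.012,0,-1],[0,-0.001,0.027,0,-1],[0,-0.001,0.04,0,-1],[0,-0.001,0.048,0,-1],[0,-0.001,0.052,0,-1]]])

```text
t: 19.3
tcp_pos: [0.625, 0.1864, 0.1254]
tcp_rot: [3.14, 0.003, -0.06]
wrist_force: [-4.7, 0.1, 7.8]
gripper_width: 0.0128
grasp_force: 60.2
```

>>> drive_tool(deltas=[[[0,0,0.002,0,-1],[0,0,0.002,0,-0.5],[0,0,0.002,0,0],[0,0,0.002,0,0],[0,0,0.002,0,0]]])

```text
t: 19.72
tcp_pos: [0.6261, 0.1871, 0.1265]
tcp_rot: [-3.141, -0.001, -0.06]
wrist_force: [0.1, 0.0, 0.2]
gripper_width: 0.0427
grasp_force: 0.0
```

>>> drive_tool(deltas=[[[0,0,0,0,0],[0,0,-0.01,0,0],[0,0,-0.03,0,0],[0,0,-0.05,0,0],[0,0,-0.07,0,0]]])

```text
t: 20.13
tcp_pos: [0.6259, 0.1868, 0.1977]
tcp_rot: [3.141, -0.001, -0.06]
wrist_force: [-0.6, 0.1, 0.4]
gripper_width: 0.0428
grasp_force: 0.0
```

>>> drive_tool(deltas=[[[-0.02,-0.005,-0.02,0,0],[-0.05,-0.015,-0.05,0,0],[-0.08,-0.025,-0.08,0,0],[-0.11,-0.035,-0.11,0,0],[-0.14,-0.04,-0.13,0,0]]])

```text
t: 20.55
tcp_pos: [0.4879, 0.2353, 0.3286]
tcp_rot: [-3.141, -0.002, -0.06]
wrist_force: [-0.3, 1.0, -0.1]
gripper_width: 0.0428
grasp_force: 0.0
```

>>> drive_tool(deltas=[[[-0.03,-0.005,0,0,0],[-0.06,-0.01,0,0,0],[-0.08,-0.015,0,0,0],[-0.1,-0.02,0,0,0],[-0.1,-0.02,0,0,0]]])

```text
t: 20.97
tcp_pos: [0.3879, 0.2616, 0.3276]
tcp_rot: [-3.138, -0.001, -0.057]
wrist_force: [0.7, 0.4, 0.9]
gripper_width: 0.0423
grasp_force: 0.0
```

>>> drive_tool(deltas=[[[0,0,0,0,0],[0,0,0,0,0],[0,0,0,0,0],[0,0,0,0,0],[0,0,0,0,0]]])

```text
t: 21.38
tcp_pos: [0.3906, 0.2609, 0.3254]
tcp_rot: [3.141, 0.0, -0.061]
wrist_force: [0.3, -0.6, 0.3]
gripper_width: 0.0426
grasp_force: 0.0
```

```bash
cat > look.py <<'E'
from m import *
import sys
s=snap('wrist',sys.argv[1]); s=snap('wrist'); P=cloud(s)
o=bot.get_obs(); print(o['t'],o['tcp_pos'],o['tcp_rot'],o['q'])
inb=(P[...,0]<.76)&(P[...,0]>.33)&(P[...,1]>-.25)&(P[...,1]<.5)
print('bodies');comps(P,inb&(P[...,2]>.033)&(P[...,2]<.048),300)
print('ribs');comps(P,inb&(P[...,2]>.066)&(P[...,2]<.082),200)
E
python3 look.py w3.png
```

```text
21.4833 [0.39052944 0.2608957  0.32544935] [ 3.14088546e+00  2.76112523e-04 -6.06302314e-02] [ 1.02069149e+00 -3.06967333e-01 -1.89677543e-01  8.94288493e-05
 -1.68884009e+00  4.89485205e-01]
bodies
px [233.   8.] n 946 ctr [576. 269.] size [60. 16.] long-ang 86.2 z p10/50/90 [38. 43. 44.]
px [305.   8.] n 907 ctr [571. 190.] size [61. 16.] long-ang 83.8 z p10/50/90 [38. 43. 44.]
px [349. 116.] n 3585 ctr [447. 133.] size [120.  60.] long-ang 1.0 z p10/50/90 [36. 38. 39.]
px [150. 142.] n 3347 ctr [432. 390.] size [120.  60.] long-ang 162.9 z p10/50/90 [36. 37. 39.]
px [228. 143.] n 3608 ctr [425. 289.] size [120.  60.] long-ang 179.4 z p10/50/90 [36. 37. 39.]
ribs
px [362. 119.] n 828 ctr [447. 133.] size [70. 15.] long-ang 2.4 z p10/50/90 [68. 70. 71.]
px [137. 147.] n 767 ctr [432. 390.] size [70. 15.] long-ang 162.9 z p10/50/90 [68. 69. 70.]
px [225. 148.] n 737 ctr [424. 289.] size [70. 14.] long-ang 179.5 z p10/50/90 [68. 70. 71.]
```

View pics/w3.png

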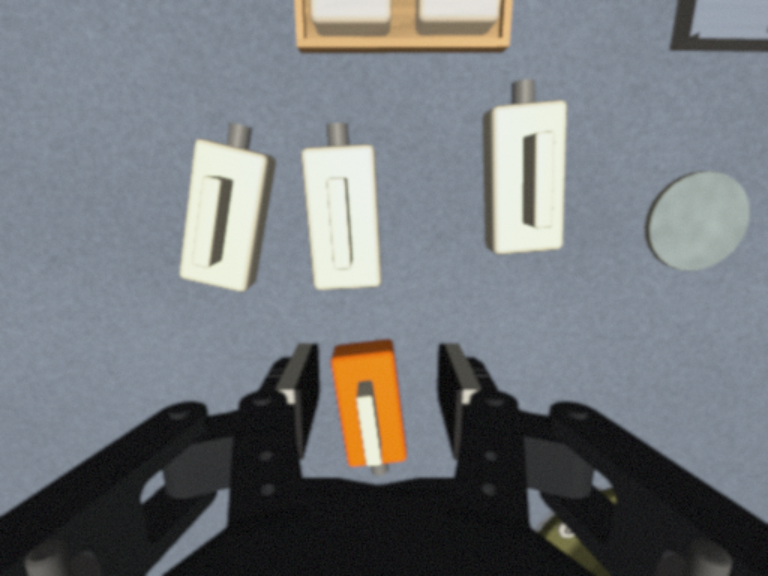

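The wrist view shows the three fulls at (525,175), (340,215) and (225,215). The middle one has been knocked from y=254 to y=289. The orange look-alike at (370,405) is left alone. Next is full 1 at (447,133) into the right bay.

```bash
python3 plan.py "447,133,190,1.2"; python3 plan.py "447,133,178,1.2;601.6,-20,185,-4.2;601.6,-185.8,185,-4.2" 447,133,118,1.2
```

```text
from [390.5 260.9 325.4] -3.5
[0.0321, 0.0621, 0.0677, -0.0408]
[0.0295, 0.0634, 0.0677, -0.0408]
 @ [447.0, 133.0, 190.0, 1.2]
from [447. 133. 118.] 1.2
[0.0, 0.0, -0.06, -0.0]
 @ [447.0, 133.0, 178.0, 1.2]
[0.0757, 0.0781, -0.0035, 0.0471]
[0.0793, 0.0745, -0.0035, 0.0471]
 @ [601.6, -20.0, 185.0, -4.2]
[0.0061, 0.0827, -0.0, -0.0]
[0.0061, 0.0827, -0.0, -0.0]
 @ [601.6, -185.8, 185.0, -4.2]
```

>>> drive_tool(deltas=[[[0.004,0.008,0.008,-0.01,0],[0.01,0.02,0.024,-0.02,0],[0.017,0.033,0.038,-0.03,0],[0.025,0.048,0.053,-0.04,0],[0.032,0.062,0.068,-0.04,0]]])

```text
t: 21.9
tcp_pos: [0.4188, 0.1965, 0.2569]
tcp_rot: [3.141, 0.0, -0.019]
wrist_force: [0.8, 1.3, -0.4]
gripper_width: 0.0424
grasp_force: 0.0
```

>>> drive_tool(deltas=[[[0.007,0.015,0.016,-0.01,0],[0.014,0.03,0.032,-0.02,0],[0.021,0.045,0.048,-0.03,0],[0.026,0.056,0.06,-0.04,0],[0.0295,0.063,0.068,-0.04,0]]])

```text
t: 22.32
tcp_pos: [0.4467, 0.1323, 0.1881]
tcp_rot: [3.14, 0.002, 0.019]
wrist_force: [0.2, -0.1, -0.2]
gripper_width: 0.0426
grasp_force: 0.0
```

>>> drive_tool(deltas=[[[0,0,0,0,0],[0,0,0,0,0],[0,0,0,0,0],[0,0,0,0,0],[0,0,0,0,0]]])

```text
t: 22.73
tcp_pos: [0.4467, 0.1344, 0.1905]
tcp_rot: [-3.141, -0.001, 0.021]
wrist_force: [0.4, -1.0, -0.3]
gripper_width: 0.0429
grasp_force: 0.0
```

```bash
python3 plan.py "447,133,118,1.2"
```

```text
from [446.7 134.4 190.5] 1.2
[0.0002, 0.0014, 0.0725, 0.0001]
 @ [447.0, 133.0, 118.0, 1.2]
```

>>> drive_tool(deltas=[[[0,0.001,0.012,0,0],[0,0.001,0.03,0,0],[0,0.001,0.05,0,0],[0,0.001,0.064,0,0],[0,0.001,0.071,0,0]]])

```text
t: 23.15
tcp_pos: [0.4456, 0.1323, 0.1158]
tcp_rot: [3.14, 0.003, 0.02]
wrist_force: [-1.1, -0.5, -0.6]
gripper_width: 0.0423
grasp_force: 0.0
```

>>> drive_tool(deltas=[[[0,0,0,0,0],[0,0,0,0,0],[0,0,0,0,-1],[0,0,0,0,-1],[0,0,0,0,-1]]])

```text
t: 23.57
tcp_pos: [0.4472, 0.133, 0.1199]
tcp_rot: [-3.141, -0.002, 0.02]
wrist_force: [0.4, -1.3, 2.0]
gripper_width: 0.0131
grasp_force: 59.2
```

>>> drive_tool(deltas=[[[0,0,0,0,-1],[0,0,-0.005,0,-1],[0,0,-0.015,0,-1],[0,0,-0.03,0,-1],[0,0,-0.045,0,-1]]])

```text
t: 23.98
tcp_pos: [0.4463, 0.1325, 0.1642]
tcp_rot: [3.141, 0.001, 0.02]
wrist_force: [1.0, 0.0, -2.3]
gripper_width: 0.0127
grasp_force: 58.5
```

>>> drive_tool(deltas=[[[0,0,-0.012,0,-1],[0,0,-0.02,0,-1],[0,0,-0.02,0,-1],[0,0,-0.02,0,-1],[0,0,-0.02,0,-1]]])

```text
t: 24.4
tcp_pos: [0.4463, 0.1326, 0.1827]
tcp_rot: [3.141, 0.002, 0.02]
wrist_force: [0.6, -0.4, -1.9]
gripper_width: 0.0129
grasp_force: 58.6
```

```bash
python3 plan.py "601.6,-20,185,-4.2;601.6,-185.8,185,-4.2"
```

```text
from [446.3 132.6 182.7] 1.2
[0.0761, 0.0779, -0.0012, 0.0467]
[0.0797, 0.0742, -0.0012, 0.0467]
 @ [601.6, -20.0, 185.0, -4.2]
[0.0061, 0.0827, -0.0, -0.0]
[0.0061, 0.0827, -0.0, -0.0]
 @ [601.6, -185.8, 185.0, -4.2]
```

>>> drive_tool(deltas=[[[0.006,0.006,0,0.005,-1],[0.02,0.02,0,0.015,-1],[0.037,0.038,0,0.025,-1],[0.056,0.058,-0.001,0.036,-1],[0.076,0.078,-0.001,0.047,-1]]])

```text
t: 24.82
tcp_pos: [0.5249, 0.0551, 0.184]
tcp_rot: [3.141, 0.001, -0.027]
wrist_force: [0.6, 1.1, -2.3]
gripper_width: 0.0127
grasp_force: 58.7
```

>>> drive_tool(deltas=[[[0.02,0.018,0,0.01,-1],[0.04,0.036,0,0.02,-1],[0.056,0.052,0,0.03,-1],[0.07,0.065,-0.001,0.04,-1],[0.08,0.074,-0.001,0.047,-1]]])

```text
t: 25.23
tcp_pos: [0.6031, -0.0219, 0.1842]
tcp_rot: [3.14, 0.002, -0.076]
wrist_force: [-0.9, 0.4, -2.3]
gripper_width: 0.0128
grasp_force: 58.7
```

>>> drive_tool(deltas=[[[0.001,0.01,0,0,-1],[0.002,0.025,0,0,-1],[0.003,0.042,0,0,-1],[0.005,0.062,0,0,-1],[0.006,0.083,0,0,-1]]])

```text
t: 25.65
tcp_pos: [0.6016, -0.1039, 0.1848]
tcp_rot: [3.141, 0.001, -0.073]
wrist_force: [-0.1, 0.7, -2.2]
gripper_width: 0.013
grasp_force: 58.7
```

>>> drive_tool(deltas=[[[0.001,0.02,0,0,-1],[0.002,0.04,0,0,-1],[0.004,0.059,0,0,-1],[0.005,0.074,0,0,-1],[0.006,0.083,0,0,-1]]])

```text
t: 26.07
tcp_pos: [0.6011, -0.188, 0.1849]
tcp_rot: [3.141, 0.002, -0.075]
wrist_force: [-0.3, 0.9, -2.5]
gripper_width: 0.0126
grasp_force: 58.6
```

>>> drive_tool(deltas=[[[0,0,0,0,-1],[0,0,0,0,-1],[0,0,0,0,-1],[0,0,0,0,-1],[0,0,0,0,-1]]])

```text
t: 26.48
tcp_pos: [0.602, -0.1855, 0.1858]
tcp_rot: [3.142, -0.0, -0.073]
wrist_force: [0.1, 0.2, -1.8]
gripper_width: 0.013
grasp_force: 58.7
```

```bash
python3 plan.py "601.6,-185.8,126,-4.2"; python3 - <<'E'
from m import *
for n in('top','scene'):
    s=cams.snapshot(n);P=cloud(s); inb=(P[...,0]>.5)&(P[...,0]<.7)&(P[...,1]<-.13)&(P[...,1]>-.25)
    comps(P,inb&(P[...,2]>.07)&(P[...,2]<.12))
E
```

```text
from [ 602.  -185.5  185.8] -4.2
[-0.0004, 0.0003, 0.0598, 0.0006]
 @ [601.6, -185.8, 126.0, -4.2]
px [321. 176.] n 443 ctr [ 573. -182.] size [67. 61.] long-ang 175.2 z p10/50/90 [ 90. 101. 105.]
px [236. 263.] n 836 ctr [ 612. -189.] size [137.  59.] long-ang 176.8 z p10/50/90 [ 80. 101. 104.]
```

>>> drive_tool(deltas=[[[0,0,0.01,0,-1],[0,0,0.022,0,-1],[0,0,0.034,0,-1],[0,0,0.044,0,-1],[0,0,0.05,0,-1]]])

```text
t: 27.0
tcp_pos: [0.601, -0.1861, 0.1326]
tcp_rot: [-3.141, 0.004, -0.074]
wrist_force: [-0.2, -0.6, -3.3]
gripper_width: 0.0126
grasp_force: 58.7
```

>>> drive_tool(deltas=[[[0,0,0.003,0,-1],[0,0,0.006,0,-1],[0,0,0.009,0,-1],[0,0,0.009,0,-1],[0,0,0.009,0,-1]]])

```text
t: 27.42
tcp_pos: [0.6021, -0.1863, 0.127]
tcp_rot: [3.141, -0.0, -0.074]
wrist_force: [-0.6, -0.1, -1.7]
gripper_width: 0.013
grasp_force: 58.7
```

>>> drive_tool(deltas=[[[0,0,0,0,-0.5],[0,0,0,0,0],[0,0,0,0,0],[0,0,0,0,0],[0,0,0,0,0]]])

```text
t: 27.83
tcp_pos: [0.6021, -0.1863, 0.1271]
tcp_rot: [3.141, -0.001, -0.074]
wrist_force: [0.0, 0.5, -0.1]
gripper_width: 0.0426
grasp_force: 0.0
```

>>> drive_tool(deltas=[[[0,0,-0.005,0,0],[0,0,-0.02,0,0],[0,0,-0.04,0,0],[0,0,-0.06,0,0],[0,0,-0.08,0,0]]])

```text
t: 28.25
tcp_pos: [0.6019, -0.1863, 0.2081]
tcp_rot: [3.141, -0.0, -0.074]
wrist_force: [0.1, -0.5, 1.0]
gripper_width: 0.0429
grasp_force: 0.0
```

```bash
cat > chk.py <<'E'
from m import *
for n in('top','scene'):
    s=cams.snapshot(n);P=cloud(s); inb=(P[...,0]>.3)&(P[...,0]<.75)&(P[...,1]<.45)&(P[...,1]>-.25)
    print(n); comps(P,inb&(P[...,2]>.033)&(P[...,2]<.05),150); comps(P,inb&(P[...,2]>.062)&(P[...,2]<.085),60)
E
python3 chk.py;python3 plan.py "480,60,195,-2;424.5,289,195,-0.5"
```

```text
top
px [160. 157.] n 738 ctr [635. 267.] size [137.  61.] long-ang 176.6 z p10/50/90 [38. 42. 45.]
px [189. 158.] n 756 ctr [630. 188.] size [136.  60.] long-ang 176.4 z p10/50/90 [38. 42. 45.]
px [319. 176.] n 437 ctr [ 578. -183.] size [76. 61.] long-ang 175.5 z p10/50/90 [38. 42. 45.]
px [115. 226.] n 666 ctr [429. 391.] size [119.  60.] long-ang 163.1 z p10/50/90 [34. 36. 40.]
px [151. 229.] n 692 ctr [422. 289.] size [117.  60.] long-ang 179.0 z p10/50/90 [34. 36. 39.]
px [158. 154.] n 154 ctr [625. 268.] size [69. 16.] long-ang 177.6 z p10/50/90 [67. 74. 77.]
px [187. 156.] n 145 ctr [622. 188.] size [70. 14.] long-ang 177.3 z p10/50/90 [69. 74. 76.]
px [321. 169.] n 89 ctr [ 585. -183.] size [41. 14.] long-ang 179.2 z p10/50/90 [68. 74. 77.]
px [110. 226.] n 141 ctr [429. 392.] size [69. 16.] long-ang 160.9 z p10/50/90 [65. 68. 70.]
px [148. 228.] n 140 ctr [423. 290.] size [68. 14.] long-ang 179.0 z p10/50/90 [65. 69. 71.]
scene
px [284. 122.] n 226 ctr [440. 384.] size [107.  59.] long-ang 164.4 z p10/50/90 [34. 36. 43.]
px [269. 138.] n 254 ctr [436. 285.] size [100.  60.] 
[... 232 characters left out ...]
[232. 269.] n 719 ctr [ 604. -189.] size [119.  60.] long-ang 176.1 z p10/50/90 [39. 42. 44.]
px [268. 129.] n 64 ctr [431. 285.] size [58. 16.] long-ang 177.5 z p10/50/90 [63. 67. 70.]
px [319. 154.] n 124 ctr [629. 263.] size [70. 16.] long-ang 176.9 z p10/50/90 [63. 72. 75.]
px [306. 170.] n 131 ctr [625. 183.] size [70. 17.] long-ang 173.5 z p10/50/90 [65. 72. 75.]
px [232. 261.] n 150 ctr [ 605. -188.] size [67. 16.] long-ang 175.1 z p10/50/90 [66. 73. 75.]
from [ 603.3 -186.8  212. ] -4.2
[-0.0706, -0.1185, 0.0085, -0.0193]
[-0.0683, -0.1199, 0.0085, -0.0193]
 @ [480.0, 60.0, 195.0, -2.0]
[-0.0317, -0.1135, -0.0, -0.0131]
[-0.0302, -0.1139, -0.0, -0.0131]
 @ [424.5, 289.0, 195.0, -0.5]
```

Full 1 lies flat in the right bay (tops at 42 and 73 mm, same as the empties read there). Next is full 2.

>>> drive_tool(deltas=[[[-0.008,-0.012,0,0,0],[-0.022,-0.036,0.002,-0.005,0],[-0.038,-0.062,0.004,-0.01,0],[-0.054,-0.09,0.006,-0.015,0],[-0.07,-0.119,0.008,-0.02,0]]])

```text
t: 28.77
tcp_pos: [0.54, -0.0617, 0.1983]
tcp_rot: [3.141, 0.0, -0.054]
wrist_force: [0.5, 1.2, -0.3]
gripper_width: 0.0423
grasp_force: 0.0
```

>>> drive_tool(deltas=[[[-0.014,-0.025,0.002,0,0],[-0.028,-0.05,0.004,-0.005,0],[-0.042,-0.074,0.006,-0.01,0],[-0.056,-0.098,0.007,-0.015,0],[-0.068,-0.12,0.008,-0.02,0]]])

```text
t: 29.18
tcp_pos: [0.4785, 0.0622, 0.1906]
tcp_rot: [-3.141, -0.0, -0.033]
wrist_force: [0.9, -0.6, -0.3]
gripper_width: 0.0425
grasp_force: 0.0
```

>>> drive_tool(deltas=[[[-0.006,-0.023,0,0,0],[-0.012,-0.046,0,-0.005,0],[-0.019,-0.069,0,-0.007,0],[-0.025,-0.092,0,-0.01,0],[-0.032,-0.114,0,-0.013,0]]])

```text
t: 29.6
tcp_pos: [0.4508, 0.1772, 0.1907]
tcp_rot: [-3.141, -0.0, -0.02]
wrist_force: [0.0, 0.6, 0.8]
gripper_width: 0.0425
grasp_force: 0.0
```

>>> drive_tool(deltas=[[[-0.006,-0.023,0,0,0],[-0.012,-0.046,0,-0.005,0],[-0.019,-0.073,0,-0.007,0],[-0.026,-0.098,0,-0.01,0],[-0.03,-0.114,0,-0.013,0]]])

```text
t: 30.02
tcp_pos: [0.4229, 0.2925, 0.1905]
tcp_rot: [-3.141, 0.0, -0.007]
wrist_force: [0.2, -0.9, -0.3]
gripper_width: 0.0427
grasp_force: 0.0
```

>>> drive_tool(deltas=[[[0,0,0,0,0],[0,0,0,0,0],[0,0,0,0,0],[0,0,0,0,0],[0,0,0,0,0]]])

```text
t: 30.43
tcp_pos: [0.424, 0.2899, 0.1908]
tcp_rot: [-3.142, -0.0, -0.009]
wrist_force: [1.1, 0.3, -0.3]
gripper_width: 0.0429
grasp_force: 0.0
```

```bash
python3 plan.py "424.8,289,118,-0.5"
```

```text
from [424.  289.9 190.8] -0.5
[0.0008, 0.0009, 0.0728, -0.0002]
 @ [424.8, 289.0, 118.0, -0.5]
```

>>> drive_tool(deltas=[[[0.001,0.001,0.012,0,0],[0.001,0.001,0.03,0,0],[0.001,0.001,0.05,0,0],[0.001,0.001,0.064,0,0],[0.001,0.001,0.072,0,0]]])

```text
t: 30.85
tcp_pos: [0.4241, 0.2883, 0.1156]
tcp_rot: [3.139, 0.003, -0.009]
wrist_force: [0.2, -0.2, -0.6]
gripper_width: 0.0426
grasp_force: 0.0
```

>>> drive_tool(deltas=[[[0,0,0,0,0],[0,0,0,0,0],[0,0,0,0,-1],[0,0,0,0,-1],[0,0,0,0,-1]]])

```text
t: 31.27
tcp_pos: [0.4251, 0.2899, 0.1198]
tcp_rot: [-3.141, -0.001, -0.008]
wrist_force: [0.5, -0.5, 2.8]
gripper_width: 0.013
grasp_force: 62.4
```

>>> drive_tool(deltas=[[[0,0,0,0,-1],[0,0,-0.005,0,-1],[0,0,-0.015,0,-1],[0,0,-0.03,0,-1],[0,0,-0.045,0,-1]]])

```text
t: 31.68
tcp_pos: [0.4244, 0.2894, 0.1643]
tcp_rot: [3.141, 0.001, -0.008]
wrist_force: [-0.7, -0.8, -1.1]
gripper_width: 0.0132
grasp_force: 61.6
```

>>> drive_tool(deltas=[[[0,0,-0.012,0,-1],[0,0,-0.02,0,-1],[0,0,-0.02,0,-1],[0,0,-0.02,0,-1],[0,0,-0.02,0,-1]]])

```text
t: 32.1
tcp_pos: [0.4243, 0.2894, 0.1826]
tcp_rot: [3.141, 0.001, -0.008]
wrist_force: [-2.0, -1.0, -3.4]
gripper_width: 0.013
grasp_force: 61.7
```

```bash
python3 plan.py "480,60,187,-2;606.8,-112,187,-4.2"
```

```text
from [424.3 289.4 182.6] -0.4
[0.0287, 0.1145, -0.0022, 0.0135]
[0.0303, 0.1141, -0.0022, 0.0135]
 @ [480.0, 60.0, 187.0, -2.0]
[0.0664, 0.0837, -0.0, 0.0192]
[0.068, 0.0824, -0.0, 0.0192]
 @ [606.8, -112.0, 187.0, -4.2]
```

>>> drive_tool(deltas=[[[0.003,0.01,0,0,-1],[0.009,0.032,0,0.003,-1],[0.015,0.058,-0.001,0.006,-1],[0.022,0.086,-0.002,0.01,-1],[0.029,0.114,-0.002,0.014,-1]]])

```text
t: 32.52
tcp_pos: [0.4527, 0.1738, 0.185]
tcp_rot: [3.141, 0.001, -0.021]
wrist_force: [0.4, 0.3, -1.7]
gripper_width: 0.0126
grasp_force: 61.7
```

>>> drive_tool(deltas=[[[0.007,0.026,0,0,-1],[0.013,0.05,0,0.003,-1],[0.019,0.072,-0.001,0.006,-1],[0.025,0.094,-0.002,0.01,-1],[0.03,0.114,-0.002,0.014,-1]]])

```text
t: 32.93
tcp_pos: [0.4802, 0.0588, 0.1871]
tcp_rot: [3.141, 0.001, -0.037]
wrist_force: [0.9, 1.7, -1.8]
gripper_width: 0.0126
grasp_force: 61.7
```

>>> drive_tool(deltas=[[[0.012,0.018,0,0.003,-1],[0.025,0.034,0,0.007,-1],[0.039,0.05,0,0.011,-1],[0.053,0.067,0,0.015,-1],[0.066,0.084,0,0.019,-1]]])

```text
t: 33.35
tcp_pos: [0.5434, -0.027, 0.1867]
tcp_rot: [3.141, 0.001, -0.055]
wrist_force: [-0.0, 0.4, -2.8]
gripper_width: 0.0129
grasp_force: 61.6
```

>>> drive_tool(deltas=[[[0.016,0.019,0,0.004,-1],[0.032,0.038,0,0.008,-1],[0.048,0.057,0,0.013,-1],[0.06,0.072,0,0.017,-1],[0.068,0.082,0,0.019,-1]]])

```text
t: 33.77
tcp_pos: [0.6068, -0.1134, 0.1861]
tcp_rot: [3.141, 0.002, -0.075]
wrist_force: [-0.5, -0.7, -2.7]
gripper_width: 0.0128
grasp_force: 61.6
```

>>> drive_tool(deltas=[[[0,0,0,0,-1],[0,0,0,0,-1],[0,0,0,0,-1],[0,0,0,0,-1],[0,0,0,0,-1]]])

```text
t: 34.18
tcp_pos: [0.6064, -0.1106, 0.1878]
tcp_rot: [-3.142, -0.0, -0.073]
wrist_force: [-0.8, 0.6, -2.9]
gripper_width: 0.0127
grasp_force: 61.7
```

```bash
python3 plan.py "606.8,-112,126,-4.2"; python3 - <<'E'
from m import *
for n in('top','scene'):
    s=cams.snapshot(n);P=cloud(s); inb=(P[...,0]>.5)&(P[...,0]<.7)&(P[...,1]<-.03)&(P[...,1]>-.25)
    comps(P,inb&(P[...,2]>.078)&(P[...,2]<.12))
E
```

```text
from [ 606.4 -110.6  187.8] -4.2
[0.0005, 0.0014, 0.0618, 0.0004]
 @ [606.8, -112.0, 126.0, -4.2]
px [294. 174.] n 427 ctr [ 574. -107.] size [64. 60.] long-ang 175.7 z p10/50/90 [ 99. 104. 107.]
px [251. 240.] n 792 ctr [ 616. -114.] size [137.  60.] long-ang 176.3 z p10/50/90 [ 86. 103. 106.]
```

>>> drive_tool(deltas=[[[0.001,0.001,0.01,0,-1],[0.001,0.001,0.023,0,-1],[0.001,0.001,0.036,0,-1],[0.001,0.001,0.046,0,-1],[0.001,0.001,0.052,0,-1]]])

```text
t: 34.7
tcp_pos: [0.6065, -0.1121, 0.1325]
tcp_rot: [3.141, 0.004, -0.074]
wrist_force: [-0.5, -0.8, -2.6]
gripper_width: 0.0127
grasp_force: 61.7
```

>>> drive_tool(deltas=[[[0,0,0.003,0,-1],[0,0,0.006,0,-1],[0,0,0.009,0,-1],[0,0,0.009,0,-1],[0,0,0.009,0,-1]]])

```text
t: 35.12
tcp_pos: [0.6077, -0.1122, 0.127]
tcp_rot: [3.141, -0.0, -0.074]
wrist_force: [0.6, -0.6, -1.1]
gripper_width: 0.0127
grasp_force: 61.7
```

>>> drive_tool(deltas=[[[0,0,0,0,-0.5],[0,0,0,0,0],[0,0,0,0,0],[0,0,0,0,0],[0,0,0,0,0]]])

```text
t: 35.53
tcp_pos: [0.6078, -0.1122, 0.1271]
tcp_rot: [3.142, -0.001, -0.074]
wrist_force: [0.1, -0.5, -0.1]
gripper_width: 0.0425
grasp_force: 0.0
```

>>> drive_tool(deltas=[[[0,0,-0.005,0,0],[0,0,-0.02,0,0],[0,0,-0.04,0,0],[0,0,-0.06,0,0],[0,0,-0.08,0,0]]])

```text
t: 35.95
tcp_pos: [0.6075, -0.1123, 0.2081]
tcp_rot: [3.141, -0.0, -0.074]
wrist_force: [0.7, 0.7, -0.1]
gripper_width: 0.0427
grasp_force: 0.0
```

```bash
python3 chk.py;python3 plan.py "480,60,195,-8;432,389.5,195,-17.2"
```

```text
top
px [160. 157.] n 722 ctr [630. 268.] size [127.  61.] long-ang 177.1 z p10/50/90 [39. 42. 45.]
px [292. 174.] n 431 ctr [ 584. -109.] size [79. 60.] long-ang 175.4 z p10/50/90 [39. 42. 45.]
px [319. 175.] n 452 ctr [ 582. -183.] size [85. 60.] long-ang 176.3 z p10/50/90 [38. 42. 45.]
px [115. 226.] n 684 ctr [429. 391.] size [119.  60.] long-ang 162.4 z p10/50/90 [34. 37. 40.]
px [158. 154.] n 150 ctr [626. 268.] size [69. 15.] long-ang 176.4 z p10/50/90 [68. 74. 76.]
px [295. 168.] n 84 ctr [ 590. -109.] size [41. 14.] long-ang 178.0 z p10/50/90 [69. 74. 77.]
px [322. 169.] n 97 ctr [ 587. -183.] size [46. 15.] long-ang 179.8 z p10/50/90 [68. 74. 77.]
px [110. 226.] n 142 ctr [429. 392.] size [70. 16.] long-ang 160.9 z p10/50/90 [65. 69. 71.]
scene
px [284. 122.] n 230 ctr [439. 386.] size [106.  60.] long-ang 160.6 z p10/50/90 [34. 36. 44.]
px [317. 163.] n 413 ctr [630. 263.] size [119.  60.] long-ang 177.1 z p10/50/90 [37. 41. 44.]
px [305. 179.] n 441 ctr [626. 184.] size [119.  62.] long-ang 176.6 z p10/50/90 [38. 41. 44.]
px [249. 248.] n 651 ctr [ 606. -115.] size [130.  
[... 172 characters left out ...]
 388.] size [69. 16.] long-ang 163.3 z p10/50/90 [63. 67. 69.]
px [319. 154.] n 126 ctr [629. 263.] size [70. 17.] long-ang 176.5 z p10/50/90 [64. 72. 75.]
px [306. 170.] n 130 ctr [626. 184.] size [70. 16.] long-ang 174.0 z p10/50/90 [65. 73. 75.]
px [248. 240.] n 156 ctr [ 608. -114.] size [69. 16.] long-ang 176.0 z p10/50/90 [66. 73. 76.]
px [230. 260.] n 183 ctr [ 604. -188.] size [70. 16.] long-ang 176.3 z p10/50/90 [66. 73. 76.]
from [ 609.  -112.5  211.9] -4.2
[-0.0707, -0.0813, 0.0085, 0.033]
[-0.0733, -0.0789, 0.0085, 0.033]
 @ [480.0, 60.0, 195.0, -8.0]
[-0.0311, -0.1065, -0.0, 0.0535]
[-0.0368, -0.1047, -0.0, 0.0535]
[-0.0423, -0.1026, -0.0, 0.0535]
 @ [432.0, 389.5, 195.0, -17.2]
```

Full 2 is flat in the middle bay, and full 3 is unchanged at about (432,390).

>>> drive_tool(deltas=[[[-0.008,-0.009,0,0,0],[-0.022,-0.025,0.002,0.008,0],[-0.038,-0.043,0.004,0.016,0],[-0.054,-0.062,0.006,0.024,0],[-0.071,-0.081,0.008,0.033,0]]])

```text
t: 36.47
tcp_pos: [0.5413, -0.0252, 0.1975]
tcp_rot: [3.141, 0.002, -0.108]
wrist_force: [1.0, 0.1, 0.4]
gripper_width: 0.0429
grasp_force: 0.0
```

>>> drive_tool(deltas=[[[-0.015,-0.016,0.002,0.006,0],[-0.03,-0.032,0.004,0.012,0],[-0.045,-0.048,0.006,0.018,0],[-0.06,-0.064,0.007,0.026,0],[-0.073,-0.079,0.008,0.033,0]]])

```text
t: 36.88
tcp_pos: [0.477, 0.0611, 0.1897]
tcp_rot: [3.141, 0.001, -0.14]
wrist_force: [0.6, 0.1, -0.3]
gripper_width: 0.0426
grasp_force: 0.0
```

>>> drive_tool(deltas=[[[-0.006,-0.021,0,0.01,0],[-0.012,-0.042,0,0.02,0],[-0.018,-0.063,0,0.03,0],[-0.024,-0.084,0,0.04,0],[-0.031,-0.107,0,0.053,0]]])

```text
t: 37.3
tcp_pos: [0.4618, 0.1713, 0.1899]
tcp_rot: [3.141, 0.001, -0.193]
wrist_force: [0.7, 1.2, -0.6]
gripper_width: 0.0427
grasp_force: 0.0
```

>>> drive_tool(deltas=[[[-0.007,-0.021,0,0.01,0],[-0.014,-0.042,0,0.02,0],[-0.021,-0.063,0,0.03,0],[-0.029,-0.084,0,0.04,0],[-0.037,-0.105,0,0.053,0]]])

```text
t: 37.72
tcp_pos: [0.4455, 0.2815, 0.1898]
tcp_rot: [3.14, 0.001, -0.246]
wrist_force: [0.3, -0.1, 0.5]
gripper_width: 0.0426
grasp_force: 0.0
```

>>> drive_tool(deltas=[[[-0.009,-0.022,0,0.01,0],[-0.018,-0.044,0,0.02,0],[-0.027,-0.065,0,0.03,0],[-0.036,-0.086,0,0.04,0],[-0.042,-0.103,0,0.053,0]]])

```text
t: 38.13
tcp_pos: [0.4296, 0.392, 0.1896]
tcp_rot: [3.14, 0.001, -0.298]
wrist_force: [-0.5, -0.3, -0.3]
gripper_width: 0.0429
grasp_force: 0.0
```

>>> drive_tool(deltas=[[[0,0,0,0,0],[0,0,0,0,0],[0,0,0,0,0],[0,0,0,0,0],[0,0,0,0,0]]])

```text
t: 38.55
tcp_pos: [0.431, 0.39, 0.1907]
tcp_rot: [-3.142, 0.0, -0.299]
wrist_force: [-0.5, 0.7, 0.4]
gripper_width: 0.0427
grasp_force: 0.0
```

```bash
python3 plan.py "432.2,389.8,118,-17.1"
```

```text
from [431.  390.  190.7] -17.2
[0.0012, -0.0002, 0.0727, -0.001]
 @ [432.2, 389.8, 118.0, -17.1]
```

>>> drive_tool(deltas=[[[0.001,0,0.012,0,0],[0.001,0,0.03,0,0],[0.001,0,0.05,0,0],[0.001,0,0.064,0,0],[0.001,0,0.072,0,0]]])

```text
t: 38.97
tcp_pos: [0.4313, 0.3891, 0.1155]
tcp_rot: [3.138, 0.002, -0.3]
wrist_force: [-0.0, 0.2, -1.5]
gripper_width: 0.0424
grasp_force: 0.0
```

>>> drive_tool(deltas=[[[0,0,0,0,0],[0,0,0,0,0],[0,0,0,0,-1],[0,0,0,0,-1],[0,0,0,0,-1]]])

```text
t: 39.38
tcp_pos: [0.4323, 0.3908, 0.12]
tcp_rot: [-3.14, -0.001, -0.299]
wrist_force: [-0.6, -0.0, -1.2]
gripper_width: 0.0129
grasp_force: 59.0
```

>>> drive_tool(deltas=[[[0,0,0,0,-1],[0,0,-0.005,0,-1],[0,0,-0.015,0,-1],[0,0,-0.03,0,-1],[0,0,-0.045,0,-1]]])

```text
t: 39.8
tcp_pos: [0.4316, 0.3901, 0.1639]
tcp_rot: [3.14, 0.001, -0.299]
wrist_force: [0.4, -0.3, -2.3]
gripper_width: 0.0129
grasp_force: 58.5
```

>>> drive_tool(deltas=[[[0,0,-0.012,0,-1],[0,0,-0.02,0,-1],[0,0,-0.02,0,-1],[0,0,-0.02,0,-1],[0,0,-0.02,0,-1]]])

```text
t: 40.22
tcp_pos: [0.4316, 0.3901, 0.1825]
tcp_rot: [3.14, 0.001, -0.299]
wrist_force: [0.3, -0.9, -2.5]
gripper_width: 0.0127
grasp_force: 58.7
```

```bash
python3 plan.py "480,60,187,-6;612.2,-38.2,187,-4.2"
```

```text
from [431.6 390.1 182.5] -17.1
[0.0478, 0.1004, -0.0015, -0.0647]
[0.0412, 0.1033, -0.0015, -0.0647]
[0.0345, 0.1057, -0.0015, -0.0647]
 @ [480.0, 60.0, 187.0, -6.0]
[0.1417, 0.0838, -0.0, -0.0314]
 @ [612.2, -38.2, 187.0, -4.2]
```

>>> drive_tool(deltas=[[[0.004,0.008,0,-0.005,-1],[0.013,0.027,0,-0.02,-1],[0.024,0.05,0,-0.035,-1],[0.036,0.075,-0.001,-0.05,-1],[0.048,0.1,-0.001,-0.065,-1]]])

```text
t: 40.63
tcp_pos: [0.4481, 0.2791, 0.1838]
tcp_rot: [3.14, 0.001, -0.232]
wrist_force: [0.5, 0.3, -1.6]
gripper_width: 0.013
grasp_force: 58.8
```

>>> drive_tool(deltas=[[[0.009,0.021,0,-0.013,-1],[0.017,0.042,0,-0.026,-1],[0.025,0.063,0,-0.039,-1],[0.033,0.083,-0.001,-0.052,-1],[0.041,0.103,-0.001,-0.065,-1]]])

```text
t: 41.05
tcp_pos: [0.464, 0.1693, 0.185]
tcp_rot: [3.141, 0.001, -0.168]
wrist_force: [0.7, 0.2, -2.4]
gripper_width: 0.0129
grasp_force: 58.8
```

>>> drive_tool(deltas=[[[0.007,0.022,0,-0.013,-1],[0.014,0.044,0,-0.026,-1],[0.021,0.065,0,-0.039,-1],[0.028,0.086,-0.001,-0.052,-1],[0.034,0.106,-0.001,-0.065,-1]]])

```text
t: 41.47
tcp_pos: [0.4797, 0.0591, 0.1861]
tcp_rot: [3.141, 0.001, -0.103]
wrist_force: [1.0, -0.1, -2.9]
gripper_width: 0.0127
grasp_force: 58.8
```

>>> drive_tool(deltas=[[[0.012,0.014,0,-0.003,-1],[0.026,0.022,0,-0.006,-1],[0.041,0.029,0,-0.01,-1],[0.056,0.036,0,-0.013,-1],[0.071,0.042,0,-0.016,-1]]])

```text
t: 41.88
tcp_pos: [0.5464, 0.0105, 0.1858]
tcp_rot: [3.141, 0.001, -0.088]
wrist_force: [-0.2, 0.3, -2.1]
gripper_width: 0.0128
grasp_force: 58.8
```

>>> drive_tool(deltas=[[[0.016,0.01,0,-0.003,-1],[0.032,0.02,0,-0.006,-1],[0.048,0.029,0,-0.01,-1],[0.062,0.037,0,-0.013,-1],[0.07,0.043,0,-0.016,-1]]])

```text
t: 42.3
tcp_pos: [0.6127, -0.0386, 0.1853]
tcp_rot: [3.141, 0.002, -0.072]
wrist_force: [-0.7, 0.3, -3.2]
gripper_width: 0.0126
grasp_force: 58.8
```

>>> drive_tool(deltas=[[[0,0,0,0,-1],[0,0,0,0,-1],[0,0,0,0,-1],[0,0,0,0,-1],[0,0,0,0,-1]]])

```text
t: 42.72
tcp_pos: [0.6119, -0.0368, 0.187]
tcp_rot: [-3.141, -0.0, -0.071]
wrist_force: [-0.1, 0.0, -2.0]
gripper_width: 0.0127
grasp_force: 58.8
```

```bash
python3 plan.py "612.2,-38.2,126,-4.2"; python3 - <<'E'
from m import *
for n in('top','scene'):
    s=cams.snapshot(n);P=cloud(s); inb=(P[...,0]>.5)&(P[...,0]<.7)&(P[...,1]<.03)&(P[...,1]>-.25)
    comps(P,inb&(P[...,2]>.078)&(P[...,2]<.12))
E
```

```text
from [611.9 -36.8 187. ] -4.1
[0.0004, 0.0013, 0.061, 0.0022]
 @ [612.2, -38.2, 126.0, -4.2]
px [267. 172.] n 418 ctr [579. -33.] size [60. 60.] long-ang 175.1 z p10/50/90 [ 99. 103. 106.]
px [267. 220.] n 781 ctr [621. -41.] size [138.  60.] long-ang 177.2 z p10/50/90 [ 86. 102. 105.]
```

>>> drive_tool(deltas=[[[0,0.001,0.01,0.002,-1],[0,0.001,0.023,0.002,-1],[0,0.001,0.036,0.002,-1],[0,0.001,0.046,0.002,-1],[0,0.001,0.052,0.002,-1]]])

```text
t: 43.23
tcp_pos: [0.6112, -0.0384, 0.1315]
tcp_rot: [3.141, 0.004, -0.074]
wrist_force: [0.4, 0.1, -3.0]
gripper_width: 0.0129
grasp_force: 58.8
```

>>> drive_tool(deltas=[[[0,0,0.003,0,-1],[0,0,0.006,0,-1],[0,0,0.008,0,-1],[0,0,0.008,0,-1],[0,0,0.008,0,-1]]])

```text
t: 43.65
tcp_pos: [0.6124, -0.0383, 0.1272]
tcp_rot: [3.142, -0.001, -0.074]
wrist_force: [-0.1, 0.2, -2.1]
gripper_width: 0.0126
grasp_force: 58.8
```

>>> drive_tool(deltas=[[[0,0,0,0,-0.5],[0,0,0,0,0],[0,0,0,0,0],[0,0,0,0,0],[0,0,0,0,0]]])

```text
t: 44.07
tcp_pos: [0.6124, -0.0383, 0.1272]
tcp_rot: [-3.142, -0.001, -0.074]
wrist_force: [-0.6, -0.9, -1.4]
gripper_width: 0.0429
grasp_force: 0.0
```

>>> drive_tool(deltas=[[[0,0,-0.005,0,0],[0,0,-0.02,0,0],[0,0,-0.04,0,0],[0,0,-0.06,0,0],[0,0,-0.08,0,0]]])

```text
t: 44.48
tcp_pos: [0.6122, -0.0384, 0.2081]
tcp_rot: [3.141, -0.0, -0.074]
wrist_force: [1.6, 0.8, 0.0]
gripper_width: 0.0428
grasp_force: 0.0
```

```bash
python3 plan.py "540,-150,250,-60;605,-315,250,-126"
```

```text
from [612.2 -38.4 208.1] -4.2
[-0.0319, 0.0583, -0.021, 0.4867]
[-0.0009, 0.0664, -0.021, 0.4867]
 @ [540.0, -150.0, 250.0, -60.0]
[0.0585, 0.0087, -0.0, 0.384]
[0.0575, -0.0138, -0.0, 0.384]
[0.0481, -0.0343, -0.0, 0.384]
 @ [605.0, -315.0, 250.0, -126.0]
```

>>> drive_tool(deltas=[[[-0.006,0.01,-0.004,0.09,0],[-0.013,0.022,-0.008,0.19,0],[-0.02,0.034,-0.012,0.29,0],[-0.026,0.046,-0.017,0.39,0],[-0.032,0.058,-0.021,0.487,0]]])

```text
t: 44.9
tcp_pos: [0.5757, -0.0943, 0.2287]
tcp_rot: [-3.141, -0.001, -0.566]
wrist_force: [-0.7, -0.6, -0.3]
gripper_width: 0.0427
grasp_force: 0.0
```

>>> drive_tool(deltas=[[[0,0.013,-0.004,0.1,0],[0,0.026,-0.008,0.2,0],[0,0.039,-0.012,0.3,0],[-0.001,0.052,-0.017,0.4,0],[-0.001,0.066,-0.021,0.487,0]]])

```text
t: 45.32
tcp_pos: [0.5397, -0.1496, 0.2497]
tcp_rot: [-3.141, -0.001, -1.053]
wrist_force: [1.2, 0.4, -0.4]
gripper_width: 0.0425
grasp_force: 0.0
```

>>> drive_tool(deltas=[[[0.012,0.002,0,0.08,0],[0.024,0.004,0,0.16,0],[0.036,0.006,0,0.24,0],[0.048,0.008,0,0.32,0],[0.0585,0.009,0,0.384,0]]])

```text
t: 45.73
tcp_pos: [0.5616, -0.2051, 0.2494]
tcp_rot: [-3.141, -0.0, -1.436]
wrist_force: [0.1, -0.1, -0.2]
gripper_width: 0.0427
grasp_force: 0.0
```

>>> drive_tool(deltas=[[[0.012,-0.003,0,0.08,0],[0.024,-0.006,0,0.16,0],[0.036,-0.009,0,0.24,0],[0.048,-0.012,0,0.32,0],[0.0575,-0.014,0,0.384,0]]])

```text
t: 46.15
tcp_pos: [0.5836, -0.2601, 0.2491]
tcp_rot: [-3.141, -0.0, -1.82]
wrist_force: [-0.4, 0.1, 0.6]
gripper_width: 0.0424
grasp_force: 0.0
```

>>> drive_tool(deltas=[[[0.011,-0.008,0,0.09,0],[0.022,-0.016,0,0.18,0],[0.034,-0.024,0,0.27,0],[0.044,-0.031,0,0.34,0],[0.048,-0.034,0,0.384,0]]])

```text
t: 46.57
tcp_pos: [0.6048, -0.3155, 0.2487]
tcp_rot: [3.142, -0.001, -2.204]
wrist_force: [-0.8, 1.0, 0.0]
gripper_width: 0.0426
grasp_force: 0.0
```

>>> drive_tool(deltas=[[[0,0,0,0,0],[0,0,0,0,0],[0,0,0,0,0],[0,0,0,0,0],[0,0,0,0,0]]])

```text
t: 46.98
tcp_pos: [0.6046, -0.3137, 0.2491]
tcp_rot: [-3.141, 0.0, -2.199]
wrist_force: [0.0, -0.3, -0.8]
gripper_width: 0.043
grasp_force: 0.0
```

```bash
python3 - <<'E'
from m import *
o=bot.get_obs(); print(o['t'],o['tcp_pos'],o['tcp_rot'],o['q'])
s=snap('wrist','w4.png');P=cloud(s)
inb=(P[...,0]>.5)&(P[...,0]<.72)&(P[...,1]<-.25)
comps(P,inb&(P[...,2]>.085)&(P[...,2]<.11),100); comps(P,inb&(P[...,2]>.046)&(P[...,2]<.055),200)
s=cams.snapshot('scene');P=cloud(s); inb=(P[...,0]>.5)&(P[...,0]<.75)&(P[...,1]<.03)&(P[...,1]>-.25)
comps(P,inb&(P[...,2]>.033)&(P[...,2]<.05),150); comps(P,inb&(P[...,2]>.062)&(P[...,2]<.085),60)
E
python3 plan.py "603.5,-328,190,-126;603.5,-328,139,-126"
```

```text
46.9833 [ 0.60464689 -0.31371259  0.2490947 ] [-3.14114265e+00  5.38353462e-05 -2.19865979e+00] [-1.85916003e-01  2.55269963e-01  2.23391352e-01  1.43879000e-04
 -1.53848792e+00 -4.41952090e-01]
px [241. 183.] n 1220 ctr [ 604. -331.] size [61. 14.] long-ang 54.8 z p10/50/90 [93. 94. 95.]
px [243. 167.] n 5518 ctr [ 605. -330.] size [96. 96.] long-ang 93.0 z p10/50/90 [48. 50. 51.]
px [264. 229.] n 617 ctr [616. -42.] size [148.  65.] long-ang 172.0 z p10/50/90 [37. 42. 44.]
px [249. 247.] n 690 ctr [ 612. -115.] size [145.  61.] long-ang 175.7 z p10/50/90 [39. 42. 44.]
px [232. 268.] n 788 ctr [ 606. -188.] size [146.  61.] long-ang 175.7 z p10/50/90 [39. 42. 44.]
px [264. 220.] n 159 ctr [613. -41.] size [69. 16.] long-ang 176.6 z p10/50/90 [66. 73. 75.]
px [248. 239.] n 170 ctr [ 608. -115.] size [69. 15.] long-ang 175.4 z p10/50/90 [66. 74. 76.]
px [230. 260.] n 183 ctr [ 604. -189.] size [68. 15.] long-ang 174.8 z p10/50/90 [66. 74. 76.]
from [ 604.7 -313.8  249. ] -126.0
[0.0122, -0.0074, 0.059, 0.0001]
 @ [603.5, -328.0, 190.0, -126.0]
[-0.0, 0.0, 0.051, -0.0]
 @ [603.5, -328.0, 139.0, -126.0]
```

View pics/w4.png

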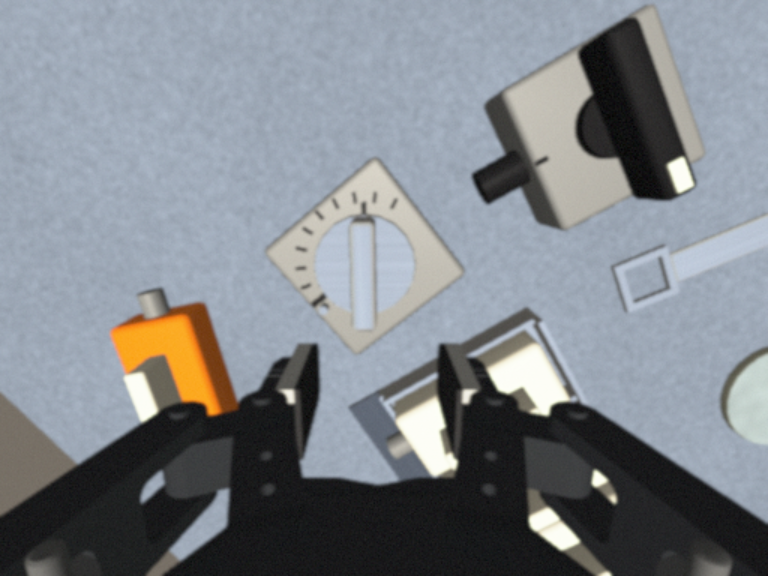

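The wrist view shows the knob with its bar at (363,270). The pointer is at (363,205) and the zero tick at (318,300), so it needs about 128° counter-clockwise. All three fulls read flat in their bays.

>>> drive_tool(deltas=[[[0.003,-0.002,0.013,0,0],[0.007,-0.005,0.03,-0.01,0],[0.011,-0.007,0.045,-0.014,0],[0.014,-0.009,0.058,-0.014,0],[0.014,-0.009,0.058,-0.014,0]]])

```text
t: 47.5
tcp_pos: [0.6024, -0.3307, 0.1858]
tcp_rot: [3.135, -0.001, -2.187]
wrist_force: [-1.0, 0.7, -2.1]
gripper_width: 0.0426
grasp_force: 0.0
```

>>> drive_tool(deltas=[[[0,0,0.012,0,0],[0,0,0.026,0,0],[0,0,0.038,0,0],[0,0,0.046,0,0],[0,0,0.05,0,0]]])

```text
t: 47.92
tcp_pos: [0.6032, -0.3303, 0.1384]
tcp_rot: [3.139, -0.001, -2.186]
wrist_force: [0.4, -0.6, -0.3]
gripper_width: 0.0429
grasp_force: 0.0
```

>>> drive_tool(deltas=[[[0,0,0,0,0],[0,0,0,0,0],[0,0,0,0,-1],[0,0,0,0,-1],[0,0,0,0,-1]]])

```text
t: 48.33
tcp_pos: [0.6035, -0.3304, 0.1419]
tcp_rot: [3.141, -0.0, -2.186]
wrist_force: [-3.4, 1.0, 1.9]
gripper_width: 0.0129
grasp_force: 59.5
```

>>> drive_tool(deltas=[[[0,0,0,0,-1],[0,0,0,-0.03,-1],[0,0,0,-0.1,-1],[0,0,0,-0.2,-1],[0,0,0,-0.3,-1]]])

```text
t: 48.75
tcp_pos: [0.6038, -0.3306, 0.1419]
tcp_rot: [-3.141, 0.0, -1.881]
wrist_force: [-1.4, 3.0, 3.6]
gripper_width: 0.0128
grasp_force: 59.7
```

```bash
python3 -c "
from h import *
o=bot.get_obs();print(o['tcp_pos'],o['tcp_rot'],o['wrist_force'],o['wrist_torque'],o['gripper_width'],o['q'])"
```

```text
[ 0.60375812 -0.33060551  0.14188587] [-3.14089525e+00  1.26931747e-05 -1.88092254e+00] [-1.40307063  3.02734682  3.59694316] [ 0.74844018  0.59865137 -0.09351817] 0.012777091090342918 [-2.11467167e-01  3.07633359e-01  9.01985642e-02  5.74225279e-05
 -1.35266627e+00 -9.86714599e-02]
```

>>> drive_tool(deltas=[[[0,0,0,-0.1,-1],[0,0,0,-0.2,-1],[0,0,0,-0.3,-1],[0,0,0,-0.4,-1],[0,0,0,-0.5,-1]]])

```text
t: 49.17
tcp_pos: [0.6043, -0.3306, 0.1419]
tcp_rot: [-3.14, -0.001, -1.381]
wrist_force: [0.3, 2.2, 2.4]
gripper_width: 0.0128
grasp_force: 59.5
```

>>> drive_tool(deltas=[[[0,0,0,-0.1,-1],[0,0,0,-0.2,-1],[0,0,0,-0.3,-1],[0,0,0,-0.4,-1],[0,0,0,-0.5,-1]]])

```text
t: 49.58
tcp_pos: [0.6048, -0.3303, 0.1419]
tcp_rot: [-3.139, -0.002, -0.88]
wrist_force: [2.0, 1.7, 1.0]
gripper_width: 0.0128
grasp_force: 59.4
```

>>> drive_tool(deltas=[[[0,0,0,-0.1,-1],[0,0,0,-0.2,-1],[0,0,0,-0.3,-1],[0,0,0,-0.4,-1],[0,0,0,-0.5,-1]]])

```text
t: 50.0
tcp_pos: [0.6051, -0.3298, 0.1419]
tcp_rot: [-3.14, -0.003, -0.38]
wrist_force: [3.1, 4.6, 2.0]
gripper_width: 0.0127
grasp_force: 59.5
```

>>> drive_tool(deltas=[[[0,0,0,-0.1,-1],[0,0,0,-0.18,-1],[0,0,0,-0.25,-1],[0,0,0,-0.3,-1],[0,0,0,-0.35,-1]]])

```text
t: 50.42
tcp_pos: [0.6052, -0.3294, 0.1419]
tcp_rot: [-3.14, -0.004, -0.032]
wrist_force: [2.6, 4.8, 2.0]
gripper_width: 0.0132
grasp_force: 59.6
```

>>> drive_tool(deltas=[[[0,0,0,-0.04,-1],[0,0,0,-0.08,-1],[0,0,0,-0.12,-1],[0,0,0,-0.15,-1],[0,0,0,-0.15,-1]]])

```text
t: 50.83
tcp_pos: [0.6051, -0.3294, 0.1419]
tcp_rot: [-3.14, -0.004, 0.114]
wrist_force: [3.4, 7.2, 3.2]
gripper_width: 0.013
grasp_force: 72.0
```

```bash
python3 -c "
from h import *
o=bot.get_obs();print(o['tcp_pos'],o['tcp_rot'],o['wrist_force'],o['wrist_torque'],o['gripper_width'],o['q'])"
```

```text
[ 0.60511884 -0.32938588  0.14192546] [-3.14036192 -0.00431581  0.11383025] [3.43035334 7.19518712 3.20476917] [ 2.35155193 -0.87008323 -1.70418696] 0.013043124290049874 [-0.21030887  0.30767264  0.09126375 -0.00260402 -1.35068906  1.89550196]
```

>>> drive_tool(deltas=[[[0,0,0,0.04,-1],[0,0,0,0.04,-0.5],[0,0,0,0.04,0],[0,0,0,0.04,0],[0,0,0,0.04,0]]])

```text
t: 51.25
tcp_pos: [0.6036, -0.331, 0.1408]
tcp_rot: [3.141, 0.0, 0.075]
wrist_force: [0.7, -0.5, -0.5]
gripper_width: 0.0426
grasp_force: 0.0
```

>>> drive_tool(deltas=[[[0,0,-0.005,0,0],[0,0,-0.025,0,0],[0,0,-0.05,0,0],[0,0,-0.08,0,0],[0,0,-0.11,0,0]]])

```text
t: 51.67
tcp_pos: [0.6033, -0.3309, 0.252]
tcp_rot: [3.141, 0.001, 0.074]
wrist_force: [0.8, 0.2, 0.5]
gripper_width: 0.0429
grasp_force: 0.0
```

>>> drive_tool(deltas=[[[-0.015,-0.005,0,0,0],[-0.035,-0.015,0,0,0],[-0.055,-0.025,0,0,0],[-0.07,-0.035,0,0,0],[-0.08,-0.04,0,0,0]]])

```text
t: 52.08
tcp_pos: [0.5197, -0.2964, 0.2517]
tcp_rot: [3.141, -0.001, 0.074]
wrist_force: [0.7, -0.8, 0.2]
gripper_width: 0.0424
grasp_force: 0.0
```

>>> drive_tool(deltas=[[[0,0,0,0,0],[0,0,0,0,0],[0,0,0,0,0],[0,0,0,0,0],[0,0,0,0,0]]])

```text
t: 52.5
tcp_pos: [0.5214, -0.297, 0.2503]
tcp_rot: [-3.142, 0.001, 0.074]
wrist_force: [-0.8, -0.4, -0.5]
gripper_width: 0.0428
grasp_force: 0.0
```

```bash
python3 - <<'E'
from m import *
o=bot.get_obs(); print(o['t'],o['tcp_pos'],o['tcp_rot'],o['q'])
s=snap('wrist','w5.png');P=cloud(s)
for inb in ((P[...,0]>.5)&(P[...,0]<.72)&(P[...,1]<-.25)&(P[...,1]>-.4),):
  comps(P,inb&(P[...,2]>.088)&(P[...,2]<.1),100); comps(P,inb&(P[...,2]>.046)&(P[...,2]<.055),200)
inb=(P[...,0]>.5)&(P[...,0]<.72)&(P[...,1]>-.25)&(P[...,1]<.3)
print('ful');comps(P,inb&(P[...,2]>.036)&(P[...,2]<.05),150); comps(P,inb&(P[...,2]>.066)&(P[...,2]<.085),60)
E
```

```text
52.5 [ 0.52138198 -0.29702202  0.2502581 ] [-3.14154063e+00  7.85282361e-04  7.40520635e-02] [-1.84129015e-01  4.13356871e-02 -1.13362918e-02  1.50402190e-04
 -1.51889689e+00  1.82896952e+00]
px [301.  97.] n 1574 ctr [ 604. -329.] size [61. 14.] long-ang 2.9 z p10/50/90 [93. 94. 95.]
px [291.  99.] n 6667 ctr [ 605. -330.] size [96. 96.] long-ang 93.0 z p10/50/90 [48. 50. 51.]
ful
px [ 7. 78.] n 2076 ctr [609. -66.] size [120.  15.] long-ang 171.8 z p10/50/90 [38. 42. 44.]
px [69. 77.] n 6231 ctr [ 608. -114.] size [121.  60.] long-ang 175.6 z p10/50/90 [41. 43. 45.]
px [146.  88.] n 6238 ctr [ 602. -188.] size [120.  59.] long-ang 175.7 z p10/50/90 [42. 43. 45.]
px [36. 75.] n 2204 ctr [ 607. -113.] size [70. 16.] long-ang 175.4 z p10/50/90 [69. 75. 76.]
px [127.  88.] n 1845 ctr [ 602. -187.] size [70. 15.] long-ang 176.0 z p10/50/90 [70. 75. 76.]
```

View pics/w5.png

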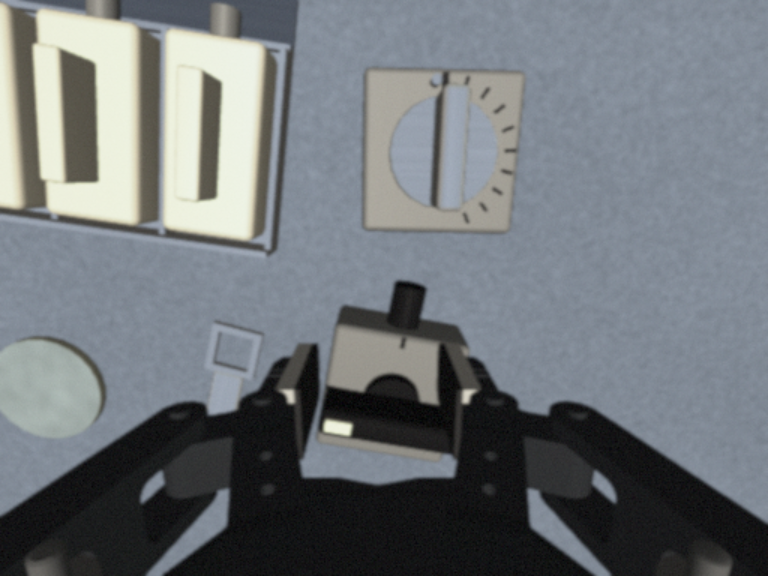

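The wrist view shows the knob bar pointing at the long tick (440,80), with bar 2.9° against housing 3.0°, so it is at zero. The fulls are seated at the left, and the switch's mark at (338,428) shows off. I'll check that the empties lie flat, then plan the switch.

```bash
python3 - <<'E'
from m import *
for n in ('top','scene'):
    s=cams.snapshot(n);P=cloud(s)
    for nm,c in(('eA',(.628,.266)),('eB',(.624,.186)),('L',(.611,-.038)),('M',(.606,-.112)),('R',(.601,-.186))):
        m=(abs(P[...,0]-c[0])<.052)&(abs(P[...,1]-c[1])<.024)&(P[...,2]>.03)&(P[...,2]<.055); q=P[m]
        A=np.c_[q[:,:2]-np.array(c),np.ones(len(q))]; f=np.linalg.lstsq(A,q[:,2],rcond=None)[0]
        print(n,nm,len(q),'slope',f[:2].round(3),'z',f[2].round(4))
E
python3 plan.py "437.5,-313,215,-96.3;437.5,-313,141,-96.3"
```

```text
top eA 450 slope [-0.001 -0.006] z 0.0427
top eB 469 slope [0.003 0.001] z 0.0428
top L 483 slope [-0.002  0.003] z 0.0425
top M 33 slope [ 0.012 -0.382] z 0.0496
top R 0 slope [0. 0.] z 0.0
scene eA 258 slope [ 0.003 -0.008] z 0.0432
scene eB 271 slope [-0.004  0.006] z 0.0434
scene L 338 slope [ 0.004 -0.008] z 0.043
scene M 400 slope [-0.003 -0.022] z 0.0431
scene R 459 slope [ 0.005 -0.016] z 0.043
from [ 521.2 -296.9  250.3] 4.2
[-0.0212, 0.0025, 0.0088, 0.4387]
[-0.0181, 0.0112, 0.0088, 0.4387]
[-0.0116, 0.0179, 0.0088, 0.4387]
[-0.003, 0.0211, 0.0088, 0.4387]
 @ [437.5, -313.0, 215.0, -96.3]
[-0.0, 0.0, 0.074, -0.0]
 @ [437.5, -313.0, 141.0, -96.3]
```

All five cartridges are flat on their floors. Now the switch goes back on.

>>> drive_tool(deltas=[[[-0.003,0,0.001,0.08,0],[-0.008,0.001,0.003,0.17,0],[-0.012,0.002,0.005,0.26,0],[-0.017,0.002,0.007,0.35,0],[-0.021,0.0025,0.009,0.44,0]]])

```text
t: 53.07
tcp_pos: [0.5001, -0.3009, 0.2415]
tcp_rot: [3.141, 0.0, -0.37]
wrist_force: [0.5, 1.1, 0.2]
gripper_width: 0.0426
grasp_force: 0.0
```

>>> drive_tool(deltas=[[[-0.004,0.002,0.002,0.09,0],[-0.008,0.004,0.004,0.18,0],[-0.012,0.007,0.006,0.27,0],[-0.015,0.009,0.007,0.36,0],[-0.018,0.011,0.009,0.44,0]]])

```text
t: 53.48
tcp_pos: [0.4794, -0.3048, 0.2327]
tcp_rot: [3.141, -0.0, -0.81]
wrist_force: [-0.8, 0.2, 0.4]
gripper_width: 0.0426
grasp_force: 0.0
```

>>> drive_tool(deltas=[[[-0.002,0.004,0.002,0.09,0],[-0.005,0.008,0.004,0.18,0],[-0.008,0.012,0.006,0.27,0],[-0.01,0.015,0.007,0.36,0],[-0.0115,0.018,0.009,0.44,0]]])

```text
t: 53.9
tcp_pos: [0.4584, -0.309, 0.2238]
tcp_rot: [3.142, -0.0, -1.25]
wrist_force: [0.0, 0.1, 0.2]
gripper_width: 0.0426
grasp_force: 0.0
```

>>> drive_tool(deltas=[[[-0.001,0.004,0.002,0.09,0],[-0.001,0.008,0.004,0.18,0],[-0.002,0.014,0.006,0.27,0],[-0.003,0.018,0.007,0.36,0],[-0.003,0.021,0.009,0.44,0]]])

```text
t: 54.32
tcp_pos: [0.4375, -0.3128, 0.2148]
tcp_rot: [-3.141, -0.0, -1.69]
wrist_force: [-0.2, 0.4, 0.5]
gripper_width: 0.0426
grasp_force: 0.0
```

>>> drive_tool(deltas=[[[0,0,0,0,0],[0,0,0,0,0],[0,0,0,0,0],[0,0,0,0,0],[0,0,0,0,0]]])

```text
t: 54.73
tcp_pos: [0.4379, -0.3127, 0.2148]
tcp_rot: [3.142, -0.0, -1.685]
wrist_force: [0.2, 0.0, -0.7]
gripper_width: 0.0427
grasp_force: 0.0
```

```bash
python3 plan.py "437.5,-313,141,-96.3"
```

```text
from [ 437.9 -312.7  214.8] -96.5
[0.0004, 0.0003, 0.0738, -0.0038]
 @ [437.5, -313.0, 141.0, -96.3]
```

>>> drive_tool(deltas=[[[0,0,0.012,-0.004,0],[0,0,0.03,-0.004,0],[0,0,0.05,-0.004,0],[0,0,0.065,-0.004,0],[0,0,0.073,-0.004,0]]])

```text
t: 55.15
tcp_pos: [0.4366, -0.3121, 0.1384]
tcp_rot: [3.138, 0.001, -1.681]
wrist_force: [-1.1, 0.6, -0.0]
gripper_width: 0.0425
grasp_force: 0.0
```

>>> drive_tool(deltas=[[[0,0,0,0,0],[0,0,0,0,0],[0,0,0,0,-1],[0,0,0,0,-1],[0,0,0,0,-1]]])

```text
t: 55.57
tcp_pos: [0.4372, -0.3129, 0.1433]
tcp_rot: [3.141, -0.001, -1.682]
wrist_force: [-5.7, 1.7, 6.6]
gripper_width: 0.0172
grasp_force: 60.2
```

>>> drive_tool(deltas=[[[0,0,0,0,-1],[0,0,0,0.03,-1],[0,0,0,0.1,-1],[0,0,0,0.2,-1],[0,0,0,0.3,-1]]])

```text
t: 55.98
tcp_pos: [0.437, -0.3128, 0.1433]
tcp_rot: [3.141, -0.001, -1.986]
wrist_force: [-6.9, 3.4, 5.6]
gripper_width: 0.0167
grasp_force: 60.0
```

>>> drive_tool(deltas=[[[0,0,0,0.1,-1],[0,0,0,0.2,-1],[0,0,0,0.3,-1],[0,0,0,0.4,-1],[0,0,0,0.5,-1]]])

```text
t: 56.4
tcp_pos: [0.4368, -0.3127, 0.1433]
tcp_rot: [3.141, -0.001, -2.487]
wrist_force: [-7.6, 4.7, 6.7]
gripper_width: 0.0172
grasp_force: 60.1
```

>>> drive_tool(deltas=[[[0,0,0,0.1,-1],[0,0,0,0.2,-1],[0,0,0,0.3,-1],[0,0,0,0.4,-1],[0,0,0,0.5,-1]]])

```text
t: 56.82
tcp_pos: [0.4366, -0.3125, 0.1433]
tcp_rot: [3.141, -0.002, -2.986]
wrist_force: [-8.8, 6.3, 8.3]
gripper_width: 0.0169
grasp_force: 60.3
```

>>> drive_tool(deltas=[[[0,0,0,0.08,-1],[0,0,0,0.16,-1],[0,0,0,0.22,-1],[0,0,0,0.28,-1],[0,0,0,0.33,-1]]])

```text
t: 57.23
tcp_pos: [0.437, -0.3123, 0.1434]
tcp_rot: [-3.142, -0.002, 2.971]
wrist_force: [-2.2, 5.5, 4.0]
gripper_width: 0.0167
grasp_force: 73.4
```

>>> drive_tool(deltas=[[[0,0,0,0,-1],[0,0,0,0,-1],[0,0,0,0,-1],[0,0,0,0,-1],[0,0,0,0,-1]]])

```text
t: 57.65
tcp_pos: [0.4371, -0.3123, 0.1434]
tcp_rot: [-3.142, -0.001, 2.974]
wrist_force: [-8.0, 6.0, 7.4]
gripper_width: 0.0166
grasp_force: 72.4
```

```bash
python3 -c "
from h import *
o=bot.get_obs();print(o['tcp_pos'],o['tcp_rot'],o['wrist_force'],o['wrist_torque'],o['gripper_width'],o['q'])"
```

```text
[ 0.43706475 -0.31227638  0.1433616 ] [-3.14155249e+00 -1.49215454e-03  2.97381340e+00] [-7.96768852  5.95926137  7.40079927] [1.9046959  2.28137673 1.08239291] 0.016620674722282368 [-2.45790842e-01 -8.60250722e-02 -3.32979197e-01  1.61164281e-04
 -1.32532669e+00 -1.49282399e+00]
```

At the on stop (torque 1.1 N m). I'll release, rise, move clear and check.

>>> drive_tool(deltas=[[[0,0,0,-0.03,-1],[0,0,0,-0.03,-0.5],[0,0,0,-0.03,0],[0,0,0,-0.03,0],[0,0,0,-0.03,0]]])

```text
t: 58.07
tcp_pos: [0.4379, -0.3128, 0.142]
tcp_rot: [-3.141, 0.001, 3.001]
wrist_force: [-0.1, -0.1, -0.3]
gripper_width: 0.0426
grasp_force: 0.0
```

>>> drive_tool(deltas=[[[0,0,-0.005,0,0],[0,0,-0.025,0,0],[0,0,-0.05,0,0],[0,0,-0.08,0,0],[0,0,-0.11,0,0]]])

```text
t: 58.48
tcp_pos: [0.4374, -0.3127, 0.2531]
tcp_rot: [-3.141, -0.001, 3.001]
wrist_force: [0.9, -0.5, 1.4]
gripper_width: 0.0428
grasp_force: 0.0
```

>>> drive_tool(deltas=[[[0.002,0,-0.02,0,0],[0.005,0,-0.035,0,0],[0.01,0,-0.05,0,0],[0.01,0,-0.05,0,0],[0.01,0,-0.05,0,0]]])

```text
t: 58.9
tcp_pos: [0.4279, -0.3114, 0.3028]
tcp_rot: [-3.141, 0.002, 3.001]
wrist_force: [0.7, 0.5, -0.9]
gripper_width: 0.0428
grasp_force: 0.0
```

>>> drive_tool(deltas=[[[0,0,0,0,0],[0,0,0,0,0],[0,0,0,0,0],[0,0,0,0,0],[0,0,0,0,0]]])

```text
t: 59.32
tcp_pos: [0.4278, -0.3113, 0.3012]
tcp_rot: [3.142, -0.001, 3.001]
wrist_force: [-0.0, -0.7, -0.0]
gripper_width: 0.0423
grasp_force: 0.0
```

```bash
python3 - <<'E'
from m import *
o=bot.get_obs(); print(o['t'],o['tcp_pos'])
for n in('wrist','scene'):
    s=snap(n,n+'6.png');P=cloud(s)
    inb=(P[...,0]>.3)&(P[...,0]<.72)&(P[...,1]<-.25)&(P[...,1]>-.42)
    print(n);comps(P,inb&(P[...,2]>.087)&(P[...,2]<.1),60); comps(P,inb&(P[...,2]>.046)&(P[...,2]<.055),200)
E
```

```text
59.3167 [ 0.42776694 -0.3112639   0.30123947]
wrist
px [252. 192.] n 1495 ctr [ 437. -313.] size [91. 18.] long-ang 173.4 z p10/50/90 [93. 94. 96.]
px [254. 314.] n 188 ctr [ 582. -331.] size [19. 14.] long-ang 3.0 z p10/50/90 [90. 94. 95.]
px [252. 181.] n 4623 ctr [ 437. -313.] size [96. 95.] long-ang 83.7 z p10/50/90 [48. 50. 51.]
px [256. 291.] n 1955 ctr [ 592. -331.] size [95. 73.] long-ang 92.7 z p10/50/90 [48. 50. 51.]
scene
px [146. 262.] n 255 ctr [ 439. -314.] size [92. 18.] long-ang 173.6 z p10/50/90 [91. 93. 95.]
px [195. 304.] n 169 ctr [ 606. -331.] size [61. 15.] long-ang 3.1 z p10/50/90 [90. 93. 95.]
px [150. 272.] n 901 ctr [ 439. -314.] size [97. 95.] long-ang 173.4 z p10/50/90 [47. 49. 51.]
px [198. 313.] n 932 ctr [ 606. -331.] size [95. 95.] long-ang 3.1 z p10/50/90 [47. 49. 50.]
```

View pics/scene6.png

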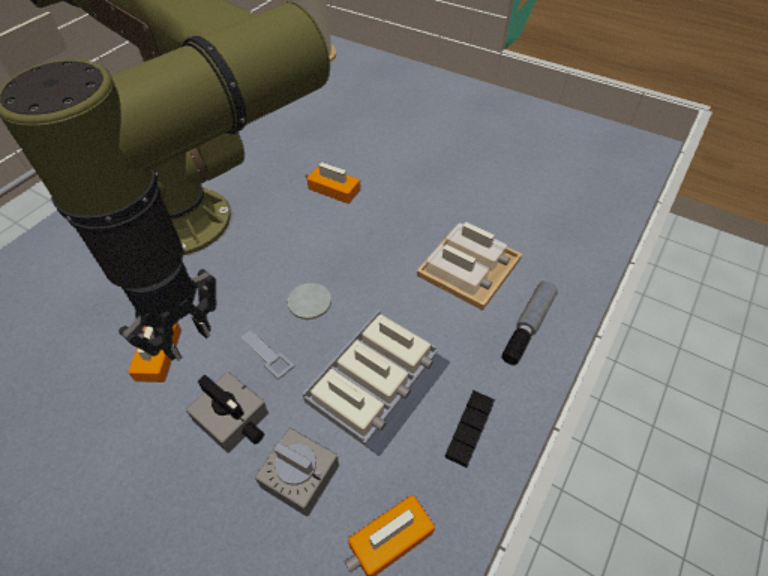

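The scene shows the three fulls in the bays (370,375), the two empties in the tray (468,258) and the counter at zero (297,460). The switch is on, with its mark toward +x (230,405). The gripper touches nothing, so I'm handing in.

```bash
python3 -c "
from bench import bot
print(bot.job_done())"
```

```text
the job is handed in; nothing more can be done
None
```

I handed the job in at about 59 s (no verdict was returned): by my last measurements both empties are flat in the tray, all three full cartridges are flat in the bays with nozzles over the low lip, the counter is at its zero stop and the switch is back on.

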